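# Start three push-top kitchen timers in order

## Task

Three dishes are going into the oven one after another: start their kitchen timers in the order green, yellow, blue, by gently pressing each coloured top straight down with the fingertips until it clearly stays down. Leave the red timer stopped, and do not pick up, tip or push aside any of the timers or the other things standing on the worktop.

Things in the scene. Friction and masses are not known exactly. Their poses are not given: they have to be found in the camera images.
- timer_green: kitchen timer with a green top: a loose round white puck 66 mm across and 30 mm high, 0.4 kg, with a round green push top 42 mm across standing up in its middle; stopped, the whole timer is 47 mm high. Origin: centre of its underside; z up; a black display window on its -x side
- timer_green_press (a point): centre of the upper face of the green push top (flat over 36 mm across); sinks with the top; 47 mm above the worktop when stopped, 35 mm when pressed right down
- timer_green_top (a joint): how far this timer's top is pressed down, m: 0 = up, stopped (as at the start); 0.012 = right down. It needs about 3.5 N to start moving, rising evenly to 6.5 N just before its hard stop, and stays at the depth where it is let go. The timer runs from a depth of 0.004
- timer_yellow: kitchen timer with a yellow top: a loose round white puck 66 mm across and 30 mm high, 0.4 kg, with a round yellow push top 42 mm across standing up in its middle; stopped, the whole timer is 47 mm high. Origin: centre of its underside; z up; a black display window on its -x side
- timer_yellow_press (a point): centre of the upper face of the yellow push top (flat over 36 mm across); sinks with the top; 47 mm above the worktop when stopped, 35 mm when pressed right down
- timer_yellow_top (a joint): how far this timer's top is pressed down, m: 0 = up, stopped (as at the start); 0.012 = right down. It needs about 3.5 N to start moving, rising evenly to 6.5 N just before its hard stop, and stays at the depth where it is let go. The timer runs from a depth of 0.004
- timer_blue: kitchen timer with a blue top: a loose round white puck 66 mm across and 30 mm high, 0.4 kg, with a round blue push top 42 mm across standing up in its middle; stopped, the whole timer is 47 mm high. Origin: centre of its underside; z up; a black display window on its -x side
- timer_blue_press (a point): centre of the upper face of the blue push top (flat over 36 mm across); sinks with the top; 47 mm above the worktop when stopped, 35 mm when pressed right down
- timer_blue_top (a joint): how far this timer's top is pressed down, m: 0 = up, stopped (as at the start); 0.012 = right down. It needs about 3.5 N to start moving, rising evenly to 6.5 N just before its hard stop, and stays at the depth where it is let go. The timer runs from a depth of 0.004
- timer_red: kitchen timer with a red top: a loose round white puck 66 mm across and 30 mm high, 0.4 kg, with a round red push top 42 mm across standing up in its middle; stopped, the whole timer is 47 mm high. Origin: centre of its underside; z up; a black display window on its -x side
- timer_red_press (a point): centre of the upper face of the red push top (flat over 36 mm across); sinks with the top; 47 mm above the worktop when stopped, 35 mm when pressed right down
- timer_red_top (a joint): how far this timer's top is pressed down, m: 0 = up, stopped (as at the start); 0.012 = right down. It needs about 3.5 N to start moving, rising evenly to 6.5 N just before its hard stop, and stays at the depth where it is let go. The timer runs from a depth of 0.004
- small_tin: round cream food tin, 57 mm across, 72 mm high, loose; origin at the centre of its underside
- salt_packet: light blue packet with a peaked top, 22 x 57 x 51 mm high, standing, loose; origin at the centre of its underside
- salt_shaker: glass salt shaker with a grey metal top, 44 mm across, 90 mm high, loose; origin at the centre of its underside
- fish_tin: flat oblong tin, cream with a dark blue lid, 63 x 105 x 26 mm high, loose; origin at the centre of its underside
Things that resemble listed ones, but are neither listed nor needed, are in the scene too. Leave any purple or turquoise look-alike of the timer_red alone.

How it is judged:
On the way, in this order (a step that is already met when the one before it is completed fails the run):
1. the green timer is started: its top is down by more than 4 mm (value of joint timer_green_top above 0.004 m), for 0.1 s.
2. the yellow timer is started: its top is down by more than 4 mm (value of joint timer_yellow_top above 0.004 m), for 0.1 s.
3. the blue timer is started: its top is down by more than 4 mm (value of joint timer_blue_top above 0.004 m), for 0.1 s.
At the end, for the whole second after the job is handed in: the green, yellow and blue tops are down by more than 4 mm and the red top by less than 2 mm; all timers stand upright on the worktop at rest within 2 cm of where they stood, as do the two tins, the packet and the shaker (value of joint each of timer_green_top, timer_yellow_top, timer_blue_top above 0.004 m and value of joint timer_red_top below 0.002 m and distance of each of timer_green, timer_yellow, timer_blue, timer_red, small_tin, salt_packet, salt_shaker, fish_tin from where it was at the start of the episode below 0.02 m and angle between each of timer_green, timer_yellow, timer_blue, timer_red's own z axis and vertical below 0.1 rad and height (world z) of each of timer_green, timer_yellow, timer_blue, timer_red below 0.005 m and linear speed of each of timer_green, timer_yellow, timer_blue, timer_red below 0.02 m/s and angle between each of small_tin, salt_packet, salt_shaker, fish_tin's own z axis and vertical below 0.15 rad); the robot touches nothing.
It fails at once if a timer is started out of turn: yellow before green, or blue before yellow ((value of joint timer_yellow_top above 0.003 m and value of joint timer_green_top below 0.0035 m) or (value of joint timer_blue_top above 0.003 m and value of joint timer_yellow_top below 0.0035 m)).
It fails at once if the red timer's top is pressed (value of joint timer_red_top above 0.002 m).
It fails at once if a timer is pressed or knocked with more than 20 N (contact force between any of the arm, the fingers and timer_green above 20 N or contact force between any of the arm, the fingers and timer_yellow above 20 N or contact force between any of the arm, the fingers and timer_blue above 20 N or contact force between any of the arm, the fingers and timer_red above 20 N).
It fails at once if a timer is lifted, tipped, or shifted more than 2 cm (distance of any of timer_green, timer_yellow, timer_blue, timer_red from where it was at the start of the episode above 0.02 m or height (world z) of any of timer_green, timer_yellow, timer_blue, timer_red above 0.01 m or angle between any of timer_green, timer_yellow, timer_blue, timer_red's own z axis and vertical above 0.25 rad).
It fails at once if a tin, the packet or the shaker is shifted more than 2 cm or tipped (distance of any of small_tin, salt_packet, salt_shaker, fish_tin from where it was at the start of the episode above 0.02 m or angle between any of small_tin, salt_packet, salt_shaker, fish_tin's own z axis and vertical above 0.3 rad).
It also fails if it takes over 48 s, if anything falls off the work surface, if the arm or the gripper's body presses on something with over 40 N, if the wrist force passes 120 N, or if a joint passes its speed limit or range.

## Robot

A 7-joint arm with a two-finger parallel gripper is mounted at the origin on the work surface; the furniture and walls round the work are solid. World frame = base frame: x ahead of the robot, y to its left, z up, the work surface at z = 0. Lengths are in m, angles in rad, forces in N, time in s.
With the tool pointing down it reaches from about 0.4 to 0.925 m from the base axis. Payload 4.1 kg.
Tool frame: the origin (TCP) lies at the very end of the fingers, on their centre line; the grasp point (between the pads) lies 19 mm behind it (env.tcp_to_grasp is the z of the grasp point in the tool frame, in m); z points along the fingers, y is the direction in which the jaws open and shut (so a half turn about z gives the same grasp; the last joint's range is limited). The gripper opens to 85 mm and grips with 20 to 120 N. Pads are 22 mm wide; open, the fingers measure 114 mm over their backs; the gripper's body (76 mm by 85 mm) begins 54 mm behind the grasp point. The pads swing forward as they close: fully open they stand 13 mm farther back than shut.
Start: joints at [1.042, 0.398, 0.045, 1.537, -0.019, 1.207, -0.051], TCP at [0.271, -0.591, 0.231] pointing down, gripper open.
Joint ranges: [-2.82, 2.82], [-0.49, 2.23], [-1.37, 1.46], [0, 2.46], [-1.36, 4.5], [0.23, 2], [-2.94, 2.94]. Speed limits (rad/s): [2.57, 2.57, 3.14, 3.14, 3.14, 3.14, 3.14].

## Interface

Orientations are given as a rotation vector (axis times angle).
In Python, from bench import env gives the robot as it stands. The module is installed in compiled form; this text tells all that it offers.
- The arm moves only by the tool play_rows, never from a script. Its argument "commands" is a list of rows, each an object of numbers: "dx", "dy", "dz": the shift along the tool's x, y, z normalised to -1 to 1, where 1 is 0.4 m; "rx", "ry", "rz": the turn, a rotation vector about the tool's x, y, z normalised to -1 to 1, where 1 is pi/4 rad; "hand": the opening, from 0 (shut) to 1 (fully open). In form: [{"dx": .., "dy": .., "dz": .., "rx": .., "ry": .., "rz": .., "hand": ..}, ...]. A call has 1 to 10 rows; each row shifts and turns the commanded pose from where the row before left it, along the tool's axes as they then stand; what a row does not reach is not made up. A row lasts 1/8 s, in which the tool goes at most 62.5 mm and 10.7 degrees, less where a joint would pass 70% of its speed; a pose out of reach is approached as far as the arm can. A call with a number of a shift or a turn outside -1 to 1 is refused whole. A call with a gripper value outside its range is refused whole. The fingers move at their own pace and stop on an object; the grip force is fixed at half the most. Time passes only in rows, so rows that do not move let the fingers close. It gives the time, the measured TCP pose, the force and the opening at its end, in the units of the state.
- env.read_state(): the state, without advancing time (a new reading comes with each control period).
- env.read_camera(name): name is "side" or "top" or "wrist"; returns (picture, depth): 384x512x3 uint8, red, green, blue; 384x512 float32, m along the optical axis (not along the pixel's ray), 0 where there is no reading.
- env.camera_info(name): a dict with "mtx" (3x3 intrinsics, pixels), "dist" ([k1, k2, p1, p2, k3] as OpenCV has them; the pictures are not rectified), "origin" and "rotation" of the camera in the world. Camera axes: x right, y down, z forward; pixel columns grow to the right and rows downward; lengths in m; the calibration is good to about 2 mm. A picture is of the moment at which its call begins: read the wrist's pose just before it. camera_info takes no time and is no camera call; for the wrist camera it gives the pose at the moment of the call.
- env.finish_job(): hands the job in, once; it reports no verdict.
Trained networks look in the newest picture that a camera, given by its name, has taken for a name from the list of things; names that differ only in an ending like _2 or _b are one class to them, and where a whole thing is asked for, a point or a joint stands for the part that bears it (a point fixed in the world has none). Each returns a list of dicts, best first, with "p" (0 to 1); they miss things now and then, are a little off and sometimes report something else, mostly with a low value. They report only what shows in the picture. A call takes as long as a camera call. They do not tell look-alikes from the thing itself.
- env.boxes_of(camera, target): "box" ([centre column, centre row, width, height] in pixels, round what is visible of it).
The state is a dict: "clock": time; "q": joint angles; "qd": joint speeds; "effort": joint torques, N m; "eef_pos": TCP position; "eef_rot": TCP orientation; "ft_force": force on the tool from outside, world axes, zero at the start; "moment": the same for the moment, N m; "width": finger opening in m.
Only numpy, scipy, OpenCV 4.12 (cv2) and the standard library are available. Lean on these libraries where they do the work, as an engineer would, in place of code of your own. Each camera call takes 0.05 s, during which the arm holds its last target. There are 200 camera calls.

## Working session

There is one attempt and no reset: what is moved stays moved. The work goes in short steps, Python scripts to look and compute and a tool call to move; the robot and the scene stay as the last step left them, time stands still between calls to the robot, and variables do not carry over. Pictures are saved under pics/ and viewed, about 8 in all and at most 12, crops included, and the job is handed in when it is done.

Besides the shell and the picture viewer there is one more tool, called after "Call:" by a JSON object that holds its "name" and its "arguments", one argument or row to a line. play_rows: Moves the arm, as the interface text tells. Scaled input: -1 to 1 covers 0.4 m each way for a shift and pi/4 rad each way for a turn. Its arguments: {"type":"object","properties":{"commands":{"type":"array","items":{"type":"object","properties":{"dx":{"type":"number","minimum":-1,"maximum":1},"dy":{"type":"number","minimum":-1,"maximum":1},"dz":{"type":"number","minimum":-1,"maximum":1},"rx":{"type":"number","minimum":-1,"maximum":1},"ry":{"type":"number","minimum":-1,"maximum":1},"rz":{"type":"number","minimum":-1,"maximum":1},"hand":{"type":"number"}}}}},"required":["commands"]}

```bash
mkdir -p pics; cat > h.py <<'E'
from bench import env
import numpy as np, cv2
def world(cam,info,d,u,v):
    n=cv2.undistortPoints(np.array([[[u,v]]],float),info["mtx"],np.array(info["dist"]))[0,0]
    return np.array(info["origin"])+np.array(info["rotation"])@(d*np.array([n[0],n[1],1]))
def onplane(info,u,v,z):
    n=cv2.undistortPoints(np.array([[[u,v]]],float),np.array(info["mtx"]),np.array(info["dist"]))[0,0]
    r=np.array(info["rotation"])@np.array([n[0],n[1],1]);o=np.array(info["origin"])
    return o+r*(z-o[2])/r[2]
def pmap(info,d):
    h,w=d.shape;g=np.stack(np.meshgrid(np.arange(w),np.arange(h)),-1).reshape(-1,1,2).astype(float)
    n=cv2.undistortPoints(g,np.array(info["mtx"]),np.array(info["dist"])).reshape(h,w,2)
    c=np.dstack([n*d[...,None],d])
    return c@np.array(info["rotation"]).T+np.array(info["origin"])
E
python3 - <<'E'
from h import *
s=env.read_state();print(s["clock"],s["eef_pos"],s["eef_rot"],s["ft_force"],s["width"])
for c in("top","side"):
    im,d=env.read_camera(c);i=env.camera_info(c);cv2.imwrite(f"pics/{c}0.png",im[...,::-1]);np.savez(f"{c}0.npz",im=im,d=d)
    print(c,i["origin"],i["rotation"])
    for t in["timer_green","small_tin","salt_packet","salt_shaker","fish_tin"]:
        for b in env.boxes_of(c,t):
            u,v=b["box"][:2];print(t,round(b["p"],2),np.round(b["box"]),np.round(world(c,{**i,"mtx":np.array(i["mtx"])},d[int(v),int(u)],u,v),3))
E
```

```text
0.0 [ 0.27059878 -0.59029646  0.23024707] [-3.06743871e+00 -6.69710213e-01  9.31749576e-04] [-0.52388932 -0.06355588  0.33479711] 0.08553769065130552
top [0.33085124 0.11580908 0.9064499 ] [-2.17164459  2.20142404 -0.28372881]
timer_green 0.94 [245. 133.  27.  31.] [-0.179 -0.394  0.397]
small_tin 0.9 [195. 189.  23.  27.] [0.375 0.16  0.951]
salt_packet 0.75 [299. 184.  28.  14.] [-0.19  -0.405  0.385]
salt_shaker 0.71 [300. 184.  25.  12.] [-0.195 -0.41   0.38 ]
salt_shaker 0.7 [174. 122.  13.  27.] [ 0.146 -0.069  0.722]
fish_tin 0.77 [339. 132.  40.  23.] [-0.732 -0.947 -0.157]
side [0.00404126 0.44730687 0.86511151] [-1.11679519  2.52308361 -0.84383754]
timer_green 0.74 [213. 171.  29.  27.] [-0.958 -0.515 -0.097]
small_tin 0.92 [215. 231.  30.  39.] [-0.514 -0.071  0.347]
salt_packet 0.53 [291. 172.  23.  23.] [-1.159 -0.716 -0.298]
salt_shaker 0.82 [148. 197.  18.  33.] [-0.572 -0.128  0.289]
salt_shaker 0.74 [272. 199.  26.  34.] [-0.891 -0.448 -0.03 ]
salt_shaker 0.67 [272. 192.  17.  18.] [-0.931 -0.487 -0.069]
fish_tin 0.64 [282. 122.  36.  32.] [-1.577 -1.134 -0.716]
fish_tin 0.28 [182. 265.  28.  36.] [-0.257  0.186  0.604]
```

The camera rotation is a rotation vector, so I'll correct the helper and look at the pictures.

```bash
sed -i 's/np.array(info\["rotation"\])/cv2.Rodrigues(np.array(info["rotation"],float))[0]/g; s/info\["mtx"\],np.array/np.array(info["mtx"]),np.array/' h.py
python3 - <<'E'
from h import *
for c in("top","side"):
    z=np.load(f"{c}0.npz");i=env.camera_info(c);P=pmap(i,z["d"])
    hsv=cv2.cvtColor(z["im"],cv2.COLOR_RGB2HSV)
    m=((hsv[...,1]>110)&(hsv[...,2]>60)&(P[...,2]>.02)&(P[...,2]<.1)&(P[...,0]>.2)).astype(np.uint8)
    n,l,st,ce=cv2.connectedComponentsWithStats(m)
    for k in range(1,n):
        if st[k,4]>25: 
            q=P[l==k];print(c,np.round(ce[k]),st[k,4],"hue",np.median(hsv[l==k][:,0]),np.round(np.median(q,0),3),"span",np.round(np.ptp(q,0),3))
    im=z["im"][...,::-1]
    im=im[70:300,110:420]
    cv2.imwrite(f"pics/{c}0c.png",cv2.resize(im,(775,575),interpolation=cv2.INTER_CUBIC))
E
```

```text
top [86. 76.] 61 hue 19.0 [0.728 0.406 0.075] span [0.012 0.098 0.008]
top [247. 128.] 214 hue 67.0 [0.613 0.035 0.046] span [0.039 0.039 0.019]
top [ 79. 124.] 35 hue 19.0 [0.617 0.424 0.065] span [0.01  0.032 0.037]
top [500. 135.] 129 hue 16.0 [ 0.615 -0.668  0.022] span [0.026 0.082 0.006]
top [291. 146.] 403 hue 139.0 [ 0.572 -0.073  0.044] span [0.06  0.061 0.031]
top [155. 193.] 262 hue 25.0 [0.457 0.25  0.046] span [0.039 0.042 0.022]
top [266. 195.] 243 hue 1.0 [ 0.452 -0.007  0.046] span [0.04  0.043 0.021]
top [211. 234.] 486 hue 89.0 [0.362 0.123 0.042] span [0.063 0.063 0.028]
top [160. 263.] 250 hue 89.0 [0.298 0.237 0.029] span [0.063 0.062 0.014]
top [157. 264.] 263 hue 89.0 [0.297 0.243 0.046] span [0.038 0.038 0.01 ]
side [356.  61.] 216 hue 13.0 [ 0.631 -0.515  0.048] span [0.03  0.1   0.069]
side [391.  51.] 64 hue 6.0 [ 0.564 -0.588  0.089] span [0.021 0.036 0.022]
side [374. 104.] 1083 hue 14.0 [ 0.476 -0.417  0.022] span [0.235 0.22  0.019]
side [406.  87.] 40 hue 14.0 [ 0.477 -0.57   0.021] span [0.04  0.03  0.004]
side [384.  93.] 45 hue 14.0 [ 0.504 -0.497  
[... 317 characters left out ...]
9] span [0.058 0.061 0.029]
side [213. 161.] 190 hue 67.0 [0.608 0.038 0.045] span [0.039 0.038 0.016]
side [273. 191.] 247 hue 1.0 [ 0.447 -0.005  0.045] span [0.04  0.044 0.021]
side [ 97. 239.] 92 hue 2.0 [0.612 0.359 0.037] span [0.007 0.023 0.034]
side [256. 255.] 535 hue 89.0 [0.354 0.13  0.042] span [0.06  0.063 0.031]
side [ 68. 249.] 45 hue 17.0 [0.614 0.423 0.064] span [0.011 0.033 0.018]
side [180. 257.] 316 hue 24.0 [0.451 0.253 0.045] span [0.041 0.039 0.021]
side [ 46. 267.] 113 hue 3.0 [0.625 0.482 0.037] span [0.009 0.048 0.034]
side [233. 312.] 666 hue 89.0 [0.29  0.247 0.039] span [0.062 0.063 0.03 ]
side [ 97. 321.] 156 hue 11.0 [0.438 0.458 0.056] span [0.016 0.037 0.038]
```

View pics/top0c.png

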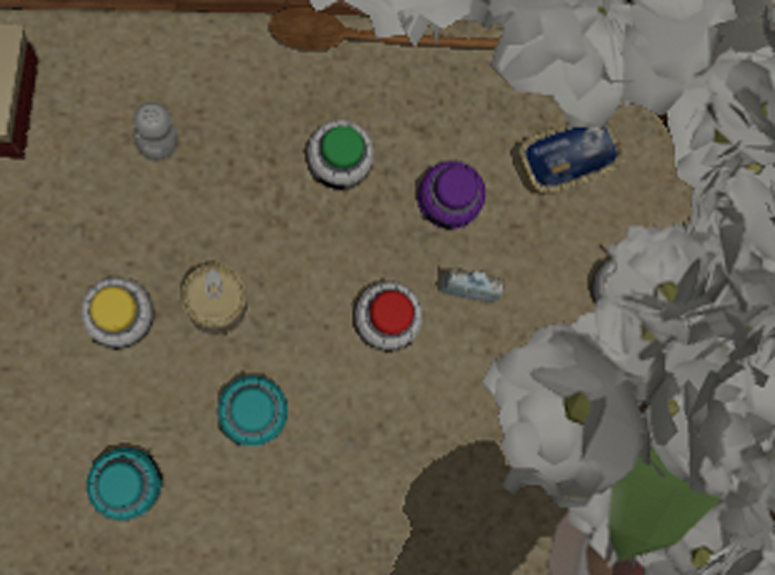

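View pics/side0c.png

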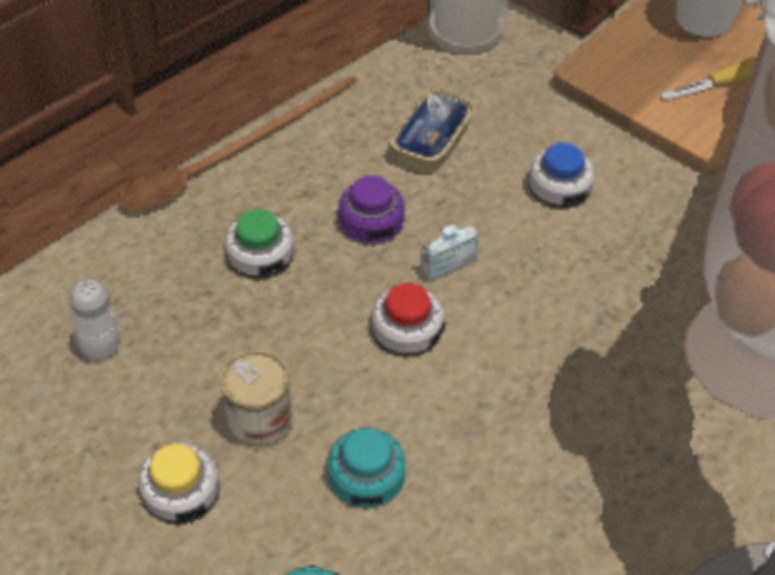

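```bash
python3 - <<'E'
from h import *
Q=[]
for c in("top","side"):
    z=np.load(f"{c}0.npz");P=pmap(env.camera_info(c),z["d"])[z["d"]>0];Q.append(P)
Q=np.vstack(Q)
xs=np.arange(.9,-.15,-.05);ys=np.arange(.5,-.75,-.05)
print("max z cm; cols y",np.round(ys*100).astype(int))
for x in xs:
    print("%5.2f"%x,*["%3d"%(100*q.max()) if len(q:=Q[(abs(Q[:,0]-x)<.025)&(abs(Q[:,1]-y)<.025),2]) else "  ." for y in ys])
print("min z of points >8cm")
H=Q[Q[:,2]>.08]
for x in xs:
    print("%5.2f"%x,*["%3d"%(100*q.min()) if len(q:=H[(abs(H[:,0]-x)<.025)&(abs(H[:,1]-y)<.025),2]) else "  ." for y in ys])
E
python3 - <<'E'
import cv2
a=cv2.imread("pics/side0.png");b=cv2.imread("pics/top0.png")
cv2.imwrite("pics/both.png",cv2.resize(cv2.vconcat([a,b]),(448,600)) if 0 else cv2.resize(cv2.hconcat([a,b]),(800,300)))
E
```

```text
max z cm; cols y [ 50  45  40  35  30  25  20  15  10   5   0  -5 -10 -15 -20 -25 -30 -35
 -40 -45 -50 -55 -60 -65 -70]
 0.90   .   .   .   .   .   .   .   .   .   .   .   .   .   .   .   .   .   .   .   .   .   .   .   .   .
 0.85   .   .   .   .   .   .   .   .   .   .   .   .   .   .   .   .   .   .   .   .   .   .   .   .   .
 0.80   .   .   .   0   .   .   0   0   .   .   .   .   .   .   .   .   .   .   .   .   .   .   .   .   .
 0.75   7   7   7   7   0   0   0   0   1   1   1   1   1   1   1   0  23  23  23  15  15  15   .   .   0
 0.70   8   8   8   8   0   0   0   0   0   1   0   0   0   0   0   0  23  23  23  15  19  19   .   0   0
 0.65   8   8   7   8   0   8   9   0   0   5   4   0   0   2   2   2   0  23  19  15  15  15  10   0   0
 0.60   7   7   8   8   0   8   9   0   0   5   5   5   5   2   2   2   0   2   2  11  10  12   9   2   2
 0.55   0   0   0   0   0   0   0   0   0   0   0   4   4   2   2   0   0   2   2   2  11  12  12   .   .
 0.50   0  15   0   0   2   4   7   7  69  70  71  69   5   0   3   4   0   2   2   2  11  11   7   2   2
 0.45  15  17   0   0   3 
[... 2792 characters left out ...]
   .  49  47  41   8  32  32   .   .   .   .   .   .   .   .   .
 0.15   .   .   .   .   .   .   .   .   .   .  50  49  45   8   8  32  31   .   .   .   .   .   .   .   .
 0.10   .   .   .   .   .   .   .   .   .   .  16  41  45  40  11  14   .   .   .   .   .   .   .   .   .
 0.05   .   .   .   .   .   .   .   .  21   8   8   8   .   .   .   .   .   .   .   .   .   .   .   .   .
-0.00   .   .   .   .   .   .   .   .  17   8  31   .   .   .   .   .   .   .   .   .   .   .   .   .   .
-0.05   .   .   .   .   .   .   .   .   .   8   9   .   .   .   .   .   .   .   .   .   .   .   .   .   .
-0.10   .   .   .   .   .   .   .   .   .  21  17   .   .   .   .   .   .   .   .   .   .   .   .   .   .
```

View pics/both.png

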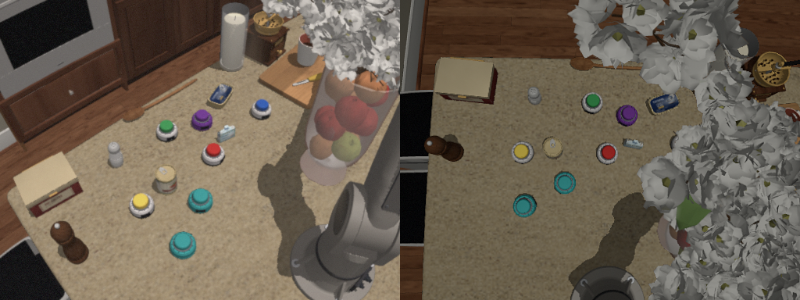

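```bash
python3 - <<'E'
from h import *
for c in("side","top"):
    z=np.load(f"{c}0.npz");P=pmap(env.camera_info(c),z["d"])
    H=P.reshape(-1,3);H=H[(z["d"].ravel()>0)]
    # fine horizontal slices in the vase/arm area
    for lo,hi in((.03,.1),(.1,.2),(.2,.3),(.3,.4),(.4,.5),(.5,.6),(.6,.75)):
        q=H[(H[:,2]>lo)&(H[:,2]<hi)&(H[:,0]>-.1)&(H[:,0]<.56)&(H[:,1]<.14)&(H[:,1]>-.75)]
        print(c,lo,hi,len(q))
        if len(q)>20:
            g=np.zeros((14,20),int)
            ii=((.56-q[:,0])/.05).astype(int);jj=((.14-q[:,1])/.045).astype(int)
            np.add.at(g,(ii.clip(0,13),jj.clip(0,19)),1)
            for k,r in enumerate(g): 
                if r.sum(): print("%5.2f"%(.535-.05*k),''.join('#' if v>3 else ('+' if v else '.') for v in r))
z=np.load("side0.npz")
for uv in((300,185),(410,225),(395,205),(400,215),(425,222)): print(uv,np.round(onplane(env.camera_info("side"),*uv,0),3))
im,d=env.read_camera("wrist");cv2.imwrite("pics/w0.png",im[...,::-1])
s=z["im"][:,230:,::-1]
cv2.imwrite("pics/arm.png",cv2.hconcat([cv2.resize(s,(440,600)),cv2.resize(im[...,::-1],(360,270)).copy() if 0 else cv2.copyMakeBorder(cv2.resize(im[...,::-1],(360,270)),0,330,0,0,0)]))
E
```

```text
side 0.03 0.1 3972
 0.54 ....##........###...
 0.49 #.####..##....##....
 0.44 #.##....#+...###....
 0.39 #...................
 0.34 #...................
 0.23 ......#.............
 0.18 ......#+............
 0.14 ......##............
 0.09 .###................
 0.04 .##.................
-0.02 .#..................
-0.07 .###................
-0.11 ..##................
side 0.1 0.2 4530
 0.54 ..............#.#...
 0.49 ..............##....
 0.29 ......##............
 0.23 ......#.............
 0.18 ......#.............
 0.14 ......###...........
 0.09 ..##................
 0.04 .##.................
-0.02 .##.................
-0.07 .##.................
side 0.2 0.3 7683
 0.29 ......##............
 0.23 ......#..#+.........
 0.18 ......#.............
 0.14 ......###...........
 0.09 ..##................
 0.04 .###................
-0.02 .##.................
-0.07 ..#.................
side 0.3 0.4 9452
 0.29 ......##............
 0.23 .....+###...........
 0.18 ......###+..........
 0.14 ......####..........
 0.09 ..###...............
 0.04 .###................
-0.02 ..##................
-
[... 1015 characters left out ...]
 0.5 30
 0.39 ........+...........
 0.34 ......#.+...........
 0.29 ......+.............
 0.23 ...#................
top 0.5 0.6 21772
 0.49 ......#.............
 0.44 ......###...........
 0.39 ..##..###...........
 0.34 ..#######...........
 0.29 ...#####............
 0.23 ..######............
 0.18 ..######............
top 0.6 0.75 42035
 0.54 .#+.................
 0.49 #####...............
 0.44 #####...............
 0.39 ..####..............
 0.34 ..#####.............
 0.29 ..#####.............
 0.23 ....##..............
(300, 185) [ 0.441 -0.091 -0.   ]
(410, 225) [ 0.188 -0.196  0.   ]
(395, 205) [ 0.247 -0.215  0.   ]
(400, 215) [ 0.221 -0.201  0.   ]
(425, 222) [ 0.168 -0.23   0.   ]
```

View pics/arm.png

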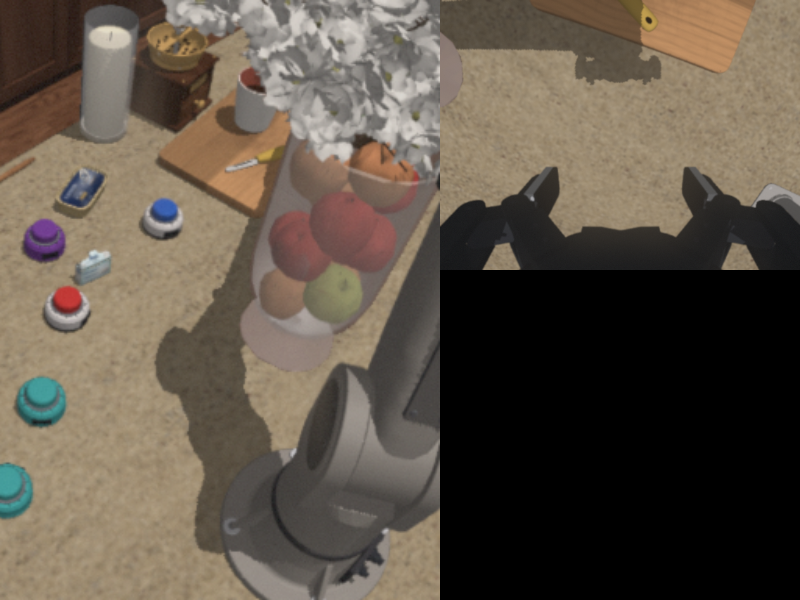

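Call:
{"name": "play_rows", "arguments": {
  "commands": [
    {"dz": -0.1,"hand": 0},
    {"dz": -0.1,"hand": 0},
    {"dz": -0.1,"dy": 0.05,"rx": 0.1,"hand": 0},
    {"dz": 0,"rz": 0.1,"hand": 0}
  ]
}}

```text
$.commands[0]: bad value
```

```bash
python3 - <<'E'
from h import *
s=env.read_state();print({k:np.round(v,4).tolist() for k,v in s.items()})
im,d=env.read_camera("wrist");i=env.camera_info("wrist");print(i["origin"])
z=np.load("side0.npz");P=pmap(env.camera_info("side"),z["d"])
im=z["im"].astype(int)
for v in range(150,384,16):
    print(v,[(u,*np.round(P[v,u]*100).astype(int).tolist(),im[v,u].mean().astype(int)) for u in range(440,512,14)])
E
```

```text
{'clock': 0.65, 'q': [1.042, 0.3984, 0.0451, 1.5366, -0.0187, 1.2069, -0.0507], 'qd': [0.0006, 0.0018, -0.0001, -0.0001, 0.0004, 0.0005, -0.0002], 'effort': [-0.0002, -47.4811, 1.3626, -25.4434, 0.0117, 0.001, 0.0], 'eef_pos': [0.2709, -0.5909, 0.2314], 'eef_rot': [3.0692, 0.67, 0.0], 'ft_force': [0.0302, 0.4361, -0.179], 'moment': [0.0163, -0.01, -0.0211], 'width': 0.0856}
[ 0.33062759 -0.56205149  0.37494425]
150 [(440, 18, -15, 30, np.int64(90)), (454, 16, -15, 31, np.int64(94)), (468, 14, -17, 31, np.int64(100)), (482, 13, -19, 31, np.int64(107)), (496, 17, -58, 0, np.int64(139)), (510, 7, -5, 46, np.int64(67))]
166 [(440, 17, -15, 26, np.int64(95)), (454, 15, -16, 27, np.int64(87)), (468, 13, -18, 27, np.int64(93)), (482, 12, -22, 25, np.int64(100)), (496, 7, -5, 42, np.int64(68)), (510, 5, -3, 45, np.int64(66))]
182 [(440, 16, -16, 22, np.int64(122)), (454, 14, -17, 22, np.int64(126)), (468, 12, -20, 21, np.int64(103)), (482, 14, -44, 0, np.int64(128)), (496, 6, -3, 42, np.int64(67)), (510, 4, -2, 44, np.int64(75))]
198 [(440, 15, -17, 17, np.int64(112)), (454, 13, -19, 17, np.
[... 1627 characters left out ...]
 -5, 2, 20, np.int64(72)), (496, -7, 3, 25, np.int64(71)), (510, -8, 2, 26, np.int64(102))]
342 [(440, -2, 6, 15, np.int64(76)), (454, -4, 5, 16, np.int64(78)), (468, -6, 3, 16, np.int64(76)), (482, -9, -8, 0, np.int64(142)), (496, -11, -10, 0, np.int64(141)), (510, -14, -12, 0, np.int64(136))]
358 [(440, -4, 5, 9, np.int64(51)), (454, -6, 2, 7, np.int64(92)), (468, -8, -1, 4, np.int64(47)), (482, -11, -5, 0, np.int64(129)), (496, -13, -7, 0, np.int64(139)), (510, -16, -9, 0, np.int64(128))]
374 [(440, -6, 4, 2, np.int64(120)), (454, -9, 2, 1, np.int64(140)), (468, -11, 0, 1, np.int64(138)), (482, -13, -2, 0, np.int64(142)), (496, -15, -5, 0, np.int64(130)), (510, -18, -7, 0, np.int64(137))]
```

Call:
{"name": "play_rows", "arguments": {
  "commands": [
    {"dx": 0,"dy": 0,"dz": -0.1,"rx": 0,"ry": 0,"rz": 0,"hand": 0},
    {"dx": 0,"dy": 0,"dz": -0.1,"rx": 0,"ry": 0,"rz": 0,"hand": 0},
    {"dx": 0,"dy": 0.05,"dz": -0.1,"rx": 0.1,"ry": 0,"rz": 0,"hand": 0},
    {"dx": 0,"dy": 0,"dz": 0,"rx": 0,"ry": 0,"rz": 0.1,"hand": 0}
  ]
}}

```text
clock: 1.2
eef_pos: [0.2807, -0.6119, 0.3545]
eef_rot: [-3.025, -0.534, 0.027]
ft_force: [0.7, -0.4, -1.2]
width: 0.0126
```

```bash
python3 - <<'E'
from h import *
s=env.read_state();print({k:np.round(v,4).tolist() for k,v in s.items()})
i=env.camera_info("wrist");print(i)
E
```

```text
{'clock': 1.2, 'q': [1.035, 0.4366, 0.0694, 1.2185, -0.0327, 1.5592, -0.121], 'qd': [-0.0745, -0.0068, 0.1154, 0.1114, -0.0432, -0.0244, -0.6054], 'effort': [0.4487, -51.1731, 1.4844, -28.6852, 0.0387, 0.3908, 0.6075], 'eef_pos': [0.2807, -0.6119, 0.3545], 'eef_rot': [-3.0252, -0.5338, 0.0274], 'ft_force': [0.6791, -0.4497, -1.2499], 'moment': [-0.0808, -0.0799, 0.0306], 'width': 0.0126}
{'mtx': array([[297.62837735,   0.        , 256.61912314],
       [  0.        , 297.62837735, 191.079374  ],
       [  0.        ,   0.        ,   1.        ]]), 'dist': array([-0.0773921,  0.       ,  0.       ,  0.       ,  0.       ]), 'origin': array([ 0.34672865, -0.59742251,  0.49728026]), 'rotation': array([ 2.41480049, -1.67246821, -0.3188219 ])}
```

Call:
{"name": "play_rows", "arguments": {
  "commands": [
    {"dx": 0,"dy": 0,"dz": -0.125,"rx": -0.23,"ry": 0,"rz": -0.1,"hand": 0},
    {"dx": 0,"dy": 0.013,"dz": -0.124,"rx": -0.23,"ry": 0,"rz": 0,"hand": 0},
    {"dx": 0,"dy": 0.035,"dz": -0.12,"rx": -0.23,"ry": 0,"rz": 0,"hand": 0},
    {"dx": 0,"dy": 0.056,"dz": -0.112,"rx": 0,"ry": 0,"rz": 0,"hand": 0},
    {"dx": 0,"dy": 0.056,"dz": -0.112,"rx": 0,"ry": 0,"rz": 0,"hand": 0},
    {"dx": 0,"dy": 0.056,"dz": -0.112,"rx": 0,"ry": 0,"rz": 0,"hand": 0},
    {"dx": 0,"dy": 0.056,"dz": -0.112,"rx": 0,"ry": 0,"rz": 0,"hand": 0},
    {"dx": 0,"dy": 0.056,"dz": -0.112,"rx": 0,"ry": 0,"rz": 0,"hand": 0}
  ]
}}

```text
clock: 2.2
eef_pos: [0.2839, -0.6138, 0.7539]
eef_rot: [2.63, 0.571, 0.123]
ft_force: [-0.0, -1.7, 1.5]
width: 0.0001
```

```bash
cat > log.py <<'E'
from h import *
import json
s=env.read_state();r={k:np.asarray(v).tolist() for k,v in s.items()};open("log.txt","a").write(json.dumps(r)+"\n")
print(s["clock"],"q",np.round(s["q"],3),"p",np.round(s["eef_pos"],4),"eff",np.round(s["effort"],1),"f",np.round(s["ft_force"],1))
print(cv2.Rodrigues(np.array(s["eef_rot"]))[0].round(3).tolist())
E
python3 log.py
```

```text
2.2 q [ 1.013  0.305  0.075  0.583  0.012  1.799 -0.058] p [ 0.2839 -0.6138  0.7539] eff [ -0.6 -44.2   0.8 -17.8   0.2  -2.4  -0.1] f [-0.  -1.7  1.5]
[[0.911, 0.374, 0.177], [0.413, -0.816, -0.404], [-0.007, 0.441, -0.898]]
```

Call:
{"name": "play_rows", "arguments": {
  "commands": [
    {"dx": 0,"dy": -0.083,"dz": -0.075,"rx": 0,"ry": 0,"rz": 0,"hand": 0},
    {"dx": 0,"dy": -0.083,"dz": -0.075,"rx": 0,"ry": 0,"rz": 0,"hand": 0},
    {"dx": 0,"dy": -0.083,"dz": -0.075,"rx": 0,"ry": 0,"rz": 0,"hand": 0},
    {"dx": 0,"dy": -0.083,"dz": -0.075,"rx": 0,"ry": 0,"rz": 0,"hand": 0}
  ]
}}

```text
clock: 2.7
eef_pos: [0.2127, -0.4563, 0.8017]
eef_rot: [2.631, 0.571, 0.123]
ft_force: [-0.0, 0.7, 0.3]
width: 0.0002
```

```bash
python3 log.py; python3 - <<'E'
from h import *
i=env.camera_info("wrist");im,d=env.read_camera("wrist");P=pmap(i,d)
cv2.imwrite("pics/w1.png",im[...,::-1]);np.savez("w1.npz",im=im,d=d,P=P)
Q=P[d>0];q0=env.read_state()["eef_pos"];Q=Q[np.linalg.norm(Q-q0,axis=1)>.0]
print(i["origin"])
for x in np.arange(.7,-.2,-.05):
    print("%5.2f"%x,*["%3d"%(100*q.max()) if len(q:=Q[(abs(Q[:,0]-x)<.025)&(abs(Q[:,1]-y)<.025),2]) else "  ." for y in np.arange(.2,-.8,-.05)])
E
```

```text
2.7 q [ 0.952  0.007  0.053  0.812  0.07   1.871 -0.102] p [ 0.2127 -0.4563  0.8017] eff [  0.8 -18.9   0.4 -21.8   0.1  -2.    0.1] f [-0.   0.7  0.3]
[[0.911, 0.374, 0.176], [0.413, -0.817, -0.403], [-0.007, 0.44, -0.898]]
[ 0.24740311 -0.37029642  0.93028951]
 0.70   .   .   .   .   .   .   .   .   .   .   .   .   .   .   .   .   0   0   0   0
 0.65   .   .   .   .   .   .   .   .   .   .   .   .   .   .   8  11  11   0   0   0
 0.60   .   .   .   .   .   .   .   .   .   .   .   .   2   2   4   4   2   2   2   0
 0.55   .   .   .   .   .   .   .   .   .   .   0   2   2   2  12  12  12  10   2   0
 0.50   .   .   .   .   .   .   .   .   0   5   3   2   2   2  11  12  12   2   2   0
 0.45   .   .   .   .   .   .   .   0   2   5   3   2   2   3   4   4   3   2   2   0
 0.40   .   .   .   .   .   .   .   0   0   0   0   0   2   2   2   4   4   2   2   0
 0.35   .   .   .   .   .   .   .   .   .   0  57   0   2   2   0   0   0   0   0   0
 0.30   .   .   .   .   .   .   .   .   .  62  63  62  57   0   0   0   0   0   0   0
 0.25   .   .   .   .   .   .   .   .   .  60  63  62  57  91   0   0   0   0   0   0
 0.20   .   .   .   .   .   .   .   .   .  53  71  86  90  91   0   0   0   0   0   0
 0.15   .   .   .   .   .   .   .   .   .   .  64  77  79  78   0   0   0   0   0   0
 0.10   .   .   .   .   .   .   .   .   .   .   0  77  75  65   0   0   0   0   0   0
 0.05   .   .   .   .   .   .   .   .   .   .   .  75   0  60   0   0   0   0   0   0
-0.00   .   .   .   .   .   .   .   .   .   .   .  68   0   0   0   0   0   0   0   0
-0.05   .   .   .   .   .   .   .   .   .   .   0   0   0   0   0   0   0   0   0   0
-0.10   .   .   .   .   .   .   .   .   .   .   .   .   .   0   0   0   0   0   0   0
-0.15   .   .   .   .   .   .   .   .   .   .   .   .   .   0   0   .   0   0   0   0
```

View pics/w1.png

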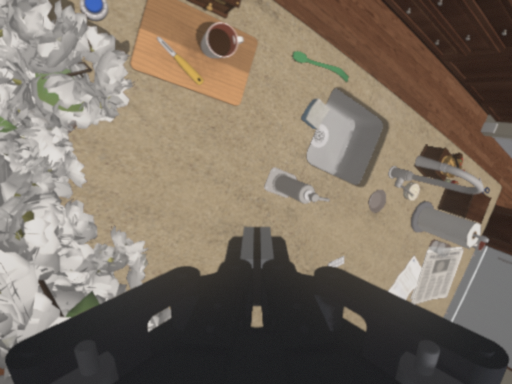

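Call:
{"name": "play_rows", "arguments": {
  "commands": [
    {"dx": 0.153,"dy": -0.008,"dz": -0.004,"rx": 0,"ry": 0.0685,"rz": -0.14,"hand": 0},
    {"dx": 0.153,"dy": -0.008,"dz": -0.004,"rx": 0,"ry": 0.0685,"rz": -0.14,"hand": 0},
    {"dx": 0.153,"dy": -0.008,"dz": -0.004,"rx": 0,"ry": 0.0685,"rz": -0.14,"hand": 0},
    {"dx": 0.153,"dy": -0.008,"dz": -0.004,"rx": 0,"ry": 0.0685,"rz": -0.14,"hand": 0},
    {"dx": 0.153,"dy": -0.008,"dz": -0.004,"rx": 0,"ry": 0.0685,"rz": -0.14,"hand": 0},
    {"dx": 0.153,"dy": -0.008,"dz": -0.004,"rx": 0,"ry": 0.0685,"rz": -0.14,"hand": 0},
    {"dx": 0.153,"dy": -0.008,"dz": -0.004,"rx": 0,"ry": 0.0685,"rz": -0.14,"hand": 0}
  ]
}}

```text
clock: 3.62
eef_pos: [0.4887, -0.1429, 0.7984]
eef_rot: [2.204, 1.655, 0.373]
ft_force: [1.0, -0.8, 0.3]
width: -0.0
```

```bash
python3 log.py
```

```text
3.625 q [ 0.51   0.027 -0.368  0.799  0.077  1.871 -0.099] p [ 0.4887 -0.1429  0.7984] eff [  2.7 -24.5   0.8 -22.2   0.2  -1.6  -0. ] f [ 1.  -0.8  0.3]
[[0.28, 0.865, 0.416], [0.96, -0.25, -0.125], [-0.004, 0.434, -0.901]]
```

```bash
cat > kin.py <<'E'
import numpy as np, json
from scipy.optimize import least_squares
from scipy.spatial.transform import Rotation as Ro
AX=[2,1,2,1,2,1,2]
def fk(q,p,full=False):
    # p: h,a(shoulder x), L1, e1x, L2, e2x, L3, wx, y-offsets, yaw0
    h,L1,e1,L2,e2,L3,w,yaw0,s1=p[:9]
    off=[(0,0,0),(0,0,h),(0,0,L1/2),(e1,0,L1/2),(-e1+0*e2,0,L2/2),(e2,0,L2/2),(w,0,0)]
    R=np.eye(3);x=np.zeros(3);pts=[]
    sg=[-1,1,s1,1,s1,1,s1]
    for k in range(7):
        x=x+R@np.array(off[k]);pts.append(x)
        v=np.zeros(3);v[AX[k]]=sg[k]*q[k]
        R=R@Ro.from_rotvec(v).as_matrix()
    x=x+R@np.array([0,0,L3]);pts.append(x)
    R=R@Ro.from_rotvec([0,0,yaw0]).as_matrix()
    return (x,R,pts) if full else (x,R)
D=[([1.042,.3984,.0451,1.5366,-.0187,1.2069,-.0507],[.2709,-.5909,.2314],[3.0692,.67,0]),([1.035,.4366,.0694,1.2185,-.0327,1.5592,-.121],[.2807,-.6119,.3545],[-3.0252,-.5338,.0274])]
for l in open("log.txt"):
    s=json.loads(l);D.append((s["q"],s["eef_pos"],s["eef_rot"]))
def res(p):
    o=[]
    for q,x,r in D:
        X,R=fk(q,p);o+=list(X-x);o+=list(.3*(Ro.from_matrix(R).inv()*Ro.from_rotvec(r)).as_rotvec())
    return np.array(o)
def fit():
    best=None
    for s in(-1,1):
        for y0 in(0,np.pi/2,-np.pi/2,np.pi):
            f=lambda p:res(np.append(p,s))
            r=least_squares(f,[.27,.52,0,.48,0,.35,0,y0])
            if best is None or r.cost<best[0]: best=(r.cost,np.append(r.x,s),np.abs(r.fun).max())
    return best
if __name__=="__main__":
    c,p,m=fit();print(c,np.round(p,4),"max res",m)
    print(np.round(res(p).reshape(-1,6),4))
E
python3 kin.py
```

```text
0.004355666711920812 [ 0.3237  0.5198  0.0152  0.4887 -0.0371  0.4433  0.0349  1.5708 -1.    ] max res 0.04113337301230785
[[ 0.0411  0.014  -0.0029  0.     -0.      0.    ]
 [ 0.0317  0.0328  0.0055 -0.     -0.     -0.    ]
 [ 0.0376  0.0154 -0.0031 -0.     -0.      0.    ]
 [ 0.034   0.0192  0.0002 -0.     -0.      0.    ]
 [ 0.012   0.0371  0.0002  0.     -0.      0.    ]]
```

```bash
python3 - <<'E'
s=open("kin.py").read()
s=s.replace("h,L1,e1,L2,e2,L3,w,yaw0,s1=p[:9]","h,L1,e1,L2,e2,L3,w,yaw0,a,y1,y2,s1=p[:12]")
s=s.replace("off=[(0,0,0),(0,0,h),(0,0,L1/2),(e1,0,L1/2),(-e1+0*e2,0,L2/2),(e2,0,L2/2),(w,0,0)]","off=[(0,0,0),(a,0,h),(0,y1,L1/2),(e1,0,L1/2),(e2,y2,L2/2),(0,0,L2/2),(w,0,0)]")
s=s.replace(".35,0,y0]","0.35,0,y0,0,0,0]").replace("f=lambda p:res(np.append(p,s))","f=lambda p:np.r_[res(np.append(p,s)),.003*(p-[.3,.5,0,.5,0,.35,0,y0,0,0,0])]")
open("kin.py","w").write(s)
E
python3 kin.py
```

```text
1.984568765702299e-08 [ 2.5590e-01  5.2300e-01  0.0000e+00  4.7690e-01  1.0000e-04  3.3730e-01
 -0.0000e+00  1.5708e+00 -0.0000e+00 -1.2000e-02 -3.0700e-02 -1.0000e+00] max res 0.00013236992556278981
[[-0. -0. -0.  0. -0.  0.]
 [-0. -0.  0. -0. -0. -0.]
 [ 0. -0.  0. -0. -0.  0.]
 [ 0.  0. -0. -0. -0.  0.]
 [ 0.  0. -0.  0. -0.  0.]]
```

```bash
cat > sim.py <<'E'
import numpy as np, kin, cv2
from scipy.spatial.transform import Rotation as Ro
from scipy.spatial import cKDTree
C,p,M=kin.fit()
def jac(q):
    x,R,_=kin.fk(q,p,True);J=np.zeros((6,7));e=1e-5
    for k in range(7):
        qq=np.array(q,float);qq[k]+=e;X,RR=kin.fk(qq,p)
        J[:3,k]=(X-x)/e;J[3:,k]=Ro.from_matrix(RR@R.T).as_rotvec()/e
    return x,R,J
def goto(q,xt,Rt,n=4):
    q=np.array(q,float)
    for _ in range(n):
        x,R,J=jac(q);q=q+np.linalg.pinv(J,rcond=1e-3)@np.r_[xt-x,Ro.from_matrix(Rt@R.T).as_rotvec()]
    return q
def rows(q,rs,n=4):
    """rs rows (dx,dy,dz,rx,ry,rz) scaled; returns list of q"""
    x,R=kin.fk(q,p);out=[]
    for r in rs:
        r=np.array(r,float);x=x+R@r[:3]*.4;R=R@Ro.from_rotvec(r[3:]*np.pi/4).as_matrix()
        q=goto(q,x,R,n);out.append(q)
    return out
E
cat > cloud.py <<'E'
from h import *
Q=[]
for c in("top","side"):
    z=np.load(f"{c}0.npz");P=pmap(env.camera_info(c),z["d"]);Q.append(P[z["d"]>0])
w=np.load("w1.npz");P=w["P"][:230];Q.append(P[w["d"][:230]>0])
Q=np.vstack(Q);
Q=Q[(Q[:,2]>.08)&(Q[:,0]>.0)&(Q[:,0]<.75)&(Q[:,1]>-.6)&(Q[:,1]<.6)]
# drop robot at start pose / second pose (capsules)
import sim,kin
from scipy.spatial import cKDTree
def seg(q):
    _,_,t=kin.fk(q,sim.p,True);t=[np.array([0,0,0.])]+t;o=[]
    for a,b in zip(t[:-1],t[1:]):
        n=max(2,int(np.linalg.norm(b-a)/.01));o+=list(a+(b-a)*np.linspace(0,1,n)[:,None])
    return np.array(o)
for l in(kin.D[0][0],kin.D[3][0]):
    Q=Q[cKDTree(seg(l)).query(Q)[0]>.11]
Q=np.unique((Q/.008).round().astype(int),axis=0)*.008
np.save("cloud.npy",Q);print(len(Q))
for l in [d[0] for d in kin.D]:
    d,i=cKDTree(Q).query(seg(l));k=d.argmin();print(d.min(),seg(l)[k].round(3),Q[i[k]])
q=sim.rows(kin.D[3][0],[(.153,-.008,-.004,0,.0685,-.14)]*7)[-1];print(np.round(q,3),np.round(kin.D[4][0],3))
E
python3 cloud.py
```

```text
8726
0.10504890121527947 [ 0.182 -0.42   0.642] [ 0.264 -0.36   0.616]
0.09772825223206205 [ 0.06  -0.124  0.55 ] [ 0.152 -0.136  0.52 ]
0.10921664152754089 [ 0.046 -0.097  0.595] [ 0.152 -0.072  0.584]
0.15763176359471381 [-0.009 -0.009  0.549] [ 0.144 -0.048  0.552]
0.1465304922677557 [ 0.489 -0.143  0.798] [ 0.472 -0.032  0.704]
[ 0.512  0.025 -0.369  0.799  0.078  1.873 -0.101] [ 0.51   0.027 -0.368  0.799  0.077  1.871 -0.099]
```

```bash
sed -i 's/Q\[:,2\]>.08/Q[:,2]>.055/' cloud.py; python3 cloud.py | head -1
cat > plan.py <<'E'
import numpy as np, kin, sim
from scipy.spatial import cKDTree
from scipy.spatial.transform import Rotation as Ro
p=sim.p; h,L1,_,L2,_,L3,_,yaw0,_,y1,y2,_=p
LO=np.array([-2.82,-.49,-1.37,0,-1.36,.23,-2.94])+.03;HI=np.array([2.82,2.23,1.46,2.46,4.5,2,2.94])-.03
OFF=np.array([[0,0,0],[0,0,h],[0,y1,L1/2],[0,0,L1/2],[0,y2,L2/2],[0,0,L2/2],[0,0,0]]);SG=[-1,1,-1,1,-1,1,-1];AX=[2,1,2,1,2,1,2]
def rot(a,t):
    c,s=np.cos(t),np.sin(t)
    return np.array([[c,-s,0],[s,c,0],[0,0,1]]) if a==2 else np.array([[c,0,s],[0,1,0],[-s,0,c]])
def fkj(q):
    R=np.eye(3);x=np.zeros(3);P=[];A=[]
    for k in range(7):
        x=x+R@OFF[k];P.append(x);A.append(R[:,AX[k]]*SG[k]);R=R@rot(AX[k],SG[k]*q[k])
    x=x+R[:,2]*L3;R=R@rot(2,yaw0);P=np.array(P);A=np.array(A)
    return x,R,np.vstack([np.cross(A,x-P).T,A.T]),P
ph=np.linspace(0,2*np.pi,24)[:,None]
vase=np.vstack([np.c_[.21+.09*np.cos(ph),-.21+.09*np.sin(ph),0*ph+z] for z in np.arange(.02,.6,.03)])
CL=np.vstack([np.load("cloud.npy"),vase]);T=cKDTree(CL)
def body(q):
    x,R,_,P=fkj(q);z=R[:,2];o=[];r=[]
    for a,b in((P[1],P[2]),(P[2],P[3]),(P[3],P[4]),(P[4],P[5])):
        n=9;o.append(a+(b-a)*np.linspace(0,1,n)[:,None]);r+= [.065]*n
    o.append(x-z*np.linspace(.12,.33,7)[:,None]);r+=[.065]*7
    o.append(x-z*np.array([.09,.07])[:,None]);r+=[.055]*2
    o.append(x-z*np.array([.04,.015])[:,None]);r+=[.025]*2
    o.append((x-z*.15+R[:,0]*.05)[None]);r+=[.04]
    return np.vstack(o),np.array(r)
def clr(q):
    o,r=body(q);d=T.query(o)[0]-r
    f=(o[:,2]-r); f[:22]=1
    return min(d.min(),f.min()+.02,)
def lim(q): return min((q-LO).min(),(HI-q).min())
def track(q,x,R,n=2):
    for _ in range(n):
        X,RR,J,_=fkj(q);e=np.r_[x-X,Ro.from_matrix(R@RR.T).as_rotvec()];q=q+J.T@np.linalg.solve(J@J.T+1e-6*np.eye(6),e)
    return q,np.linalg.norm(e)
def pose(yaw,ty,tx):
    """tool down, yaw, then leant: tx,ty = world rotvec lean"""
    return Ro.from_rotvec([tx,ty,0])*Ro.from_euler('z',yaw)*Ro.from_euler('x',np.pi)
TG=dict(green=(.611,.036,.047),yellow=(.455,.251,.047),blue=(.473,-.245,.047))
E
cat > stat.py <<'E'
from plan import *
rng=np.random.default_rng(0)
for n,t in TG.items():
    t=np.array(t);res=[]
    for _ in range(2500):
        q=rng.uniform(LO,HI);R=pose(rng.uniform(-np.pi,np.pi),*rng.uniform(-.6,.6,2)).as_matrix()
        for k in range(25):
            x,RR,J,_=fkj(q);e=np.r_[t-x,Ro.from_matrix(R@RR.T).as_rotvec()];m=np.abs(e).max()
            q=np.clip(q+J.T@np.linalg.solve(J@J.T+1e-4*np.eye(6),e*min(1,.4/m)),LO,HI)
            if m<1e-3:break
        if m<2e-3: res.append((clr(q),np.degrees(np.arccos(-R[2,2])),q))
    res.sort(key=lambda r:-r[0]);print(n,len(res))
    for c,a,q in res[:5]: print("  clr %.3f tilt %.0f"%(c,a),q.round(2),"elbow",fkj(q)[3][3].round(2),"wrist",fkj(q)[3][5].round(2))
E
time python3 stat.py
```

```text
9845
green 979
  clr 0.057 tilt 4 [-0.79  0.71  0.88  1.83 -0.6   0.89  1.86] elbow [0.25 0.23 0.65] wrist [0.6  0.06 0.38]
  clr 0.057 tilt 5 [-0.89  1.02  1.25  1.75 -0.97  1.25 -0.84] elbow [0.29 0.34 0.53] wrist [0.64 0.05 0.38]
  clr 0.057 tilt 7 [-0.87  0.72  0.98  1.9  -0.75  0.81 -0.1 ] elbow [0.23 0.26 0.65] wrist [0.57 0.05 0.38]
  clr 0.057 tilt 11 [-0.95  0.91  1.26  1.97 -1.22  1.02  1.62] elbow [0.25 0.33 0.58] wrist [0.55 0.01 0.38]
  clr 0.057 tilt 12 [-0.87  0.88  1.02  1.71 -0.62  1.09 -1.14] elbow [0.27 0.3  0.59] wrist [0.65 0.09 0.38]
yellow 958
  clr 0.050 tilt 40 [-1.58  0.69  0.76  2.05  0.31  0.76  2.44] elbow [0.01 0.33 0.66] wrist [0.32 0.42 0.31]
  clr 0.049 tilt 44 [-1.71  0.77  0.87  2.09  0.29  0.67  1.7 ] elbow [-0.04  0.36  0.63] wrist [0.29 0.42 0.29]
  clr 0.049 tilt 38 [-0.96  0.52 -0.02  2.02  0.77  1.   -0.65] elbow [0.16 0.21 0.71] wrist [0.33 0.42 0.31]
  clr 0.049 tilt 32 [-1.46  1.34  1.43  1.67 -0.81  1.59 -0.68] elbow [0.07 0.5  0.38] wrist [0.54 0.41 0.33]
  clr 0.049 tilt 36 [-1.11  0.85  0.65  1.59 -0.22  1.42  2.91] elbow [0.19 0.35 0.6 ] wrist [0.57 0.41 0.32]
blue 912
  clr 0.056 tilt 21 [-0.47  1.13  1.32  1.77 -0.8   1.37 -0.56] elbow [0.43 0.2  0.48] wrist [ 0.59 -0.23  0.36]
  clr 0.056 tilt 24 [-0.38  1.24  1.39  1.69 -0.91  1.59 -1.44] elbow [0.46 0.17 0.43] wrist [ 0.6  -0.28  0.36]
  clr 0.056 tilt 25 [-0.57  1.12  1.32  1.81 -0.72  1.24  0.67] elbow [0.4  0.25 0.48] wrist [ 0.59 -0.17  0.35]
  clr 0.055 tilt 27 [-0.69  1.2   1.41  1.91 -0.8   1.13 -0.95] elbow [0.38 0.3  0.44] wrist [ 0.57 -0.13  0.35]
  clr 0.055 tilt 28 [-0.48  0.99  1.11  1.75 -0.5   1.22  2.22] elbow [0.39 0.19 0.54] wrist [ 0.62 -0.18  0.35]
real	1m51.335s
user	1m49.208s
sys	0m0.135s
```

```bash
cat > cyc.py <<'E'
from plan import *
def cyl(f,r,z,th):
    f=np.radians(f);th=np.radians(th);c,s=np.cos(f),np.sin(f);o=np.array([c,s,0]);zt=np.array([o[0]*np.sin(th),o[1]*np.sin(th),-np.cos(th)])
    xt=np.array([-s,c,0]);yt=np.cross(zt,xt);return np.array([r*c,r*s,z]),np.c_[xt,yt,zt]
def path(q,W,verbose=True):
    """W: cyl tuples, interpolated in cyl coordinates"""
    Q=[];w0=W[0]
    for w in W[1:]:
        a,b=np.array(w0,float),np.array(w,float);n=int(max(abs(b[0]-a[0])/5,abs(b[1]-a[1])/.05,abs(b[2]-a[2])/.05,abs(b[3]-a[3])/10,1))+1
        c=[]
        for k in range(1,n+1):
            q,e=track(q,*cyl(*(a+(b-a)*k/n)));Q.append(q);c.append((clr(q),lim(q),e))
        c=np.array(c);w0=w
        if verbose: print(w,n,"clr %.3f lim %.3f err %.4f"%(c[:,0].min(),c[:,1].min(),c[:,2].max()),q.round(2),"elb",fkj(q)[3][3].round(2))
    return Q
if __name__=="__main__":
    q=np.array(kin.D[-1][0]);A=(.5,.8,26)
    for E in((.85,.35,25),(.75,.55,60),(.9,.6,60)):
        print("E",E);path(q,[(-16,)+A,(25,)+A,(25,)+E,(90,)+E,(90,)+A,(25,)+A,(25,)+E])
E
python3 cyc.py; python3 -c "
from bench import env;import numpy as np;R=env.read_state();import cv2;print(cv2.Rodrigues(np.array(R['eef_rot']))[0].round(2))
from cyc import cyl;print(cyl(-16.3,.51,.8,26)[1].round(2))"
```

```text
E (0.85, 0.35, 25)
(25, 0.5, 0.8, 26) 9 clr 0.069 lim 0.101 err 0.0018 [ 0.14  0.02 -0.72  0.81  0.08  1.87 -0.1 ] elb [ 0.01 -0.01  0.78]
(25, 0.85, 0.35, 25) 10 clr -0.061 lim 0.222 err 0.0058 [-0.08  0.53 -0.67  1.23  0.46  1.07 -0.32] elb [0.26 0.01 0.71]
(90, 0.85, 0.35, 25) 14 clr -0.059 lim 0.383 err 0.0028 [-1.07  0.6  -0.96  1.23  0.66  1.13 -0.42] elb [0.15 0.26 0.69]
(90, 0.5, 0.8, 26) 10 clr 0.042 lim 0.097 err 0.0070 [-0.61  0.04 -1.16  0.8   0.12  1.87 -0.12] elb [0.02 0.   0.78]
(25, 0.5, 0.8, 26) 14 clr 0.070 lim 0.097 err 0.0018 [ 0.03  0.01 -0.61  0.81  0.07  1.87 -0.1 ] elb [ 0.01 -0.01  0.78]
(25, 0.85, 0.35, 25) 10 clr -0.055 lim 0.222 err 0.0053 [-0.14  0.51 -0.57  1.24  0.39  1.05 -0.28] elb [0.25 0.02 0.71]
E (0.75, 0.55, 60)
(25, 0.5, 0.8, 26) 9 clr 0.069 lim 0.101 err 0.0018 [ 0.14  0.02 -0.72  0.81  0.08  1.87 -0.1 ] elb [ 0.01 -0.01  0.78]
(25, 0.75, 0.55, 60) 6 clr 0.039 lim 0.141 err 0.0272 [ 0.24 -0.02 -0.75  1.71  0.14  0.4  -0.18] elb [-0.01 -0.01  0.78]
(90, 0.75, 0.55, 60) 14 clr 0.078 lim 0.009 err 0.0024 [-0.28 -0.03 -1.33  1.71  0.05  0.4  -0.1 ]
[... 553 characters left out ...]
-0.002 lim 0.257 err 0.0119 [-0.02  0.3  -0.66  1.29  0.52  0.6  -0.39] elb [ 0.15 -0.01  0.76]
(90, 0.9, 0.6, 60) 14 clr -0.002 lim 0.343 err 0.0030 [-0.95  0.37 -0.99  1.29  0.75  0.67 -0.52] elb [0.12 0.15 0.74]
(90, 0.5, 0.8, 26) 9 clr 0.041 lim 0.095 err 0.0148 [-0.56  0.05 -1.22  0.8   0.13  1.87 -0.13] elb [0.03 0.   0.78]
(25, 0.5, 0.8, 26) 14 clr 0.069 lim 0.096 err 0.0018 [ 0.09  0.02 -0.67  0.81  0.07  1.87 -0.1 ] elb [ 0.01 -0.01  0.78]
(25, 0.9, 0.6, 60) 9 clr 0.001 lim 0.258 err 0.0114 [-0.05  0.29 -0.62  1.29  0.49  0.59 -0.37] elb [ 0.15 -0.    0.76]
[[ 0.28  0.87  0.42]
 [ 0.96 -0.25 -0.12]
 [-0.    0.43 -0.9 ]]
[[ 0.28  0.86  0.42]
 [ 0.96 -0.25 -0.12]
 [ 0.    0.44 -0.9 ]]
```

```bash
ls -l --time-sort --time-style=full-iso h.py pics/top0.png | awk '{print $7,$9}'; date +%T; cat > opt2.py <<'E'
from opt import *
import sys
V0=np.array([.45,.2,.72,0,0,0]);VS=np.array([.15,.2,.12,1.2,.5,.5])
TGT=np.array([.55,.22,.45]);NV=3
def W2(v):
    W=[(v[6*i:6*i+3],pose(*v[6*i+3:6*i+6]).as_matrix()) for i in range(NV)]
    W.append((TGT,pose(v[6*NV],0,0).as_matrix()));return W
def c2(v,q0,det=False):
    Q,ok=run(q0,W2(v))
    if not ok or len(Q)>90:return 99.
    s=np.array([s for *_,s in Q]);e=np.array([e for _,e,_ in Q]);l=np.array([lim(q) for q,_,_ in Q])
    c=np.array([clr(q) for q,_,_ in Q])
    qe=Q[-1][0];P=fkj(qe)[3];d=TGT[:2]/np.linalg.norm(TGT[:2]);el=d[0]*P[3][1]-d[1]*P[3][0]
    J=20*np.maximum(0,.03-c).sum()+10*np.maximum(0,.03-l).sum()+30*np.minimum(e,.1).sum()+10*np.maximum(0,s-.2).sum()+.01*len(Q)-30*min(el,.17)
    return (J,c.min(),l.min(),e.max(),s.max(),len(Q),el,Q) if det else J
def job2(a):
    seed,q0,T0=a;rng=np.random.default_rng(seed);t=time.time();best=(9e9,None)
    while time.time()-t<T0:
        if time.time()-t<T0*.35 or best[1] is None:
            v=np.r_[(V0+VS*rng.normal(0,1,(NV,6))).ravel(),rng.uniform(-3,3)]
            y0=rng.uniform(-3,3) if 0 else 1.3
            v[3::6]+=y0; sg=.3
        else:
            m=rng.random(6*NV+1)<.3
            v=best[1]+m*rng.normal(0,1,6*NV+1)*sg*np.r_[np.tile(VS,NV),1.2]
        v[2:6*NV:6]=np.clip(v[2:6*NV:6],.35,.95)
        J=c2(v,q0)
        if J<best[0]:best=(J,v);sg=min(.5,sg*1.3)
        else:sg=max(.04,sg*.985)
    return best
if __name__=="__main__":
    q0=np.array(kin.D[-1][0])
    with Pool(4) as P:r=P.map(job2,[(s,q0,float(sys.argv[1])) for s in range(4)])
    r.sort(key=lambda b:b[0])
    for J,v in r:
        d=c2(v,q0,True);print("J %.3f clr %.3f lim %.3f err %.4f step %.2f n %d el %.3f"%d[:7],v.round(2).tolist(),d[7][-1][0].round(2))
    json.dump(r[0][1].tolist(),open("plan2.json","w"))
E
OMP_NUM_THREADS=1 python3 opt2.py 120
```

```text
17:59:19
J 2.258 clr 0.025 lim 0.042 err 0.0038 step 0.19 n 36 el -0.017 [0.34, 0.04, 0.81, -0.07, -0.47, -0.22, 0.27, 0.11, 0.58, 2.99, -0.34, -0.24, 0.43, 0.23, 0.59, 3.36, -0.63, 0.05, 3.07] [-0.34  0.22 -0.15  1.3   0.03  1.62  1.02]
J 3.070 clr 0.027 lim 0.037 err 0.0066 step 0.14 n 34 el -0.009 [0.32, 0.15, 0.67, 3.88, -0.43, -0.06, 0.31, 0.13, 0.84, 3.86, -0.67, 0.32, 0.27, 0.29, 0.48, 4.58, 0.29, 0.45, -1.75] [-0.41  0.22 -0.05  1.3   0.01  1.62  2.5 ]
J 3.659 clr 0.023 lim 0.032 err 0.0036 step 0.13 n 30 el -0.023 [0.43, 0.07, 0.81, 3.2, -0.91, 0.04, 0.65, 0.12, 0.72, 2.91, -0.44, 0.6, 0.51, 0.39, 0.58, 3.4, 0.0, 0.51, 3.12] [-0.28  0.23 -0.22  1.3   0.05  1.62  1.05]
J 4.336 clr 0.010 lim 0.068 err 0.0036 step 0.14 n 28 el -0.058 [0.58, -0.11, 0.7, 2.02, -0.24, -0.41, 0.58, 0.27, 0.78, 2.64, -0.88, -0.16, 0.39, 0.23, 0.77, 1.61, -0.79, -0.08, 1.73] [-0.02  0.25 -0.57  1.29  0.14  1.63 -0.41]ls: unrecognized option '--time-sort'
Try 'ls --help' for more information.
```

```bash
date +%T; ls -l --full-time h.py pics/top0.png | awk '{print $7,$9}'; cat > emit.py <<'E'
from opt2 import *
def emit(W,tag,q0=None,x0=None,R0=None):
    """print rows in the tool frame, from the measured pose through waypoints W"""
    if x0 is None:x0,R0,_,_=fkj(q0)
    x,R=x0,R0;xc,Rc=x0,R0;n=0
    rows=[]
    for xt,Rt in W:
        for xx,RR in interp(x,R,xt,Rt):
            d=np.round(Rc.T@(xx-xc)/.4,3);r=np.round(Ro.from_matrix(Rc.T@RR).as_rotvec()/(np.pi/4),3)
            xc=xc+Rc@d*.4;Rc=Rc@Ro.from_rotvec(r*np.pi/4).as_matrix()
            rows.append(dict(zip(("dx","dy","dz","rx","ry","rz"),[*d.tolist(),*r.tolist()]),hand=0))
        x,R=xt,Rt
    for i in range(0,len(rows),10):print(json.dumps(rows[i:i+10]))
    return rows
if __name__=="__main__":
    v=np.array([0.32,0.15,0.67,3.88,-0.43,-0.06,0.31,0.13,0.84,3.86,-0.67,0.32,0.27,0.29,0.48,4.58,0.29,0.45,-1.75])
    q0=np.array(kin.D[-1][0]);d=c2(v,q0,True);print(d[:7],d[7][-1][0].round(2));emit(W2(v),"a",q0)
E
python3 emit.py
```

```text
18:01:41
17:44:51.126536026 h.py
17:44:16.493042137 pics/top0.png
(np.float64(3.0572128713370392), np.float64(0.02693252513273274), np.float64(0.03647541275545929), np.float64(0.006454458343686586), np.float64(0.14359785101587266), 34, np.float64(-0.009294446848662694)) [-0.4   0.22 -0.06  1.3   0.01  1.62  2.5 ]
[{"dx": 0.037, "dy": -0.043, "dz": 0.001, "rx": -0.006, "ry": 0.004, "rz": -0.205, "hand": 0}, {"dx": 0.043, "dy": -0.037, "dz": 0.002, "rx": -0.006, "ry": 0.004, "rz": -0.205, "hand": 0}, {"dx": 0.048, "dy": -0.029, "dz": 0.001, "rx": -0.006, "ry": 0.004, "rz": -0.205, "hand": 0}, {"dx": 0.052, "dy": -0.021, "dz": 0.001, "rx": -0.006, "ry": 0.003, "rz": -0.205, "hand": 0}, {"dx": 0.055, "dy": -0.012, "dz": 0.002, "rx": -0.006, "ry": 0.004, "rz": -0.205, "hand": 0}, {"dx": 0.057, "dy": -0.004, "dz": 0.001, "rx": -0.006, "ry": 0.004, "rz": -0.205, "hand": 0}, {"dx": 0.056, "dy": 0.006, "dz": 0.002, "rx": -0.006, "ry": 0.004, "rz": -0.205, "hand": 0}, {"dx": 0.054, "dy": 0.015, "dz": 0.002, "rx": -0.006, "ry": 0.004, "rz": -0.205, "hand": 0}, {"dx": 0.052, "dy": 0.023, "dz": 0
[... 1683 characters left out ...]
0.123, "rx": -0.141, "ry": 0.055, "rz": -0.075, "hand": 0}, {"dx": 0.005, "dy": -0.01, "dz": 0.124, "rx": -0.141, "ry": 0.054, "rz": -0.074, "hand": 0}, {"dx": 0.009, "dy": -0.115, "dz": -0.034, "rx": 0.076, "ry": 0.085, "rz": 0.01, "hand": 0}, {"dx": 0.01, "dy": -0.118, "dz": -0.027, "rx": 0.076, "ry": 0.084, "rz": 0.009, "hand": 0}]
[{"dx": 0.011, "dy": -0.119, "dz": -0.019, "rx": 0.075, "ry": 0.085, "rz": 0.01, "hand": 0}, {"dx": 0.011, "dy": -0.12, "dz": -0.01, "rx": 0.076, "ry": 0.085, "rz": 0.01, "hand": 0}, {"dx": 0.01, "dy": -0.12, "dz": -0.004, "rx": 0.076, "ry": 0.085, "rz": 0.009, "hand": 0}, {"dx": 0.01, "dy": -0.121, "dz": 0.005, "rx": 0.075, "ry": 0.085, "rz": 0.01, "hand": 0}]
```

Call:
{"name": "play_rows", "arguments": {
  "commands": [
    {"dx": 0.037,"dy": -0.043,"dz": 0.001,"rx": -0.006,"ry": 0.004,"rz": -0.205,"hand": 0},
    {"dx": 0.043,"dy": -0.037,"dz": 0.002,"rx": -0.006,"ry": 0.004,"rz": -0.205,"hand": 0},
    {"dx": 0.048,"dy": -0.029,"dz": 0.001,"rx": -0.006,"ry": 0.004,"rz": -0.205,"hand": 0},
    {"dx": 0.052,"dy": -0.021,"dz": 0.001,"rx": -0.006,"ry": 0.003,"rz": -0.205,"hand": 0},
    {"dx": 0.055,"dy": -0.012,"dz": 0.002,"rx": -0.006,"ry": 0.004,"rz": -0.205,"hand": 0},
    {"dx": 0.057,"dy": -0.004,"dz": 0.001,"rx": -0.006,"ry": 0.004,"rz": -0.205,"hand": 0},
    {"dx": 0.056,"dy": 0.006,"dz": 0.002,"rx": -0.006,"ry": 0.004,"rz": -0.205,"hand": 0},
    {"dx": 0.054,"dy": 0.015,"dz": 0.002,"rx": -0.006,"ry": 0.004,"rz": -0.205,"hand": 0},
    {"dx": 0.052,"dy": 0.023,"dz": 0.002,"rx": -0.006,"ry": 0.004,"rz": -0.205,"hand": 0},
    {"dx": 0.047,"dy": 0.031,"dz": 0.003,"rx": -0.006,"ry": 0.003,"rz": -0.205,"hand": 0}
  ]
}}

```text
clock: 4.88
eef_pos: [0.3826, 0.0396, 0.7183]
eef_rot: [0.308, 2.662, -0.044]
ft_force: [-0.8, 0.1, 1.0]
width: -0.0001
```

```bash
python3 log.py; python3 -c "
from emit import *
v=np.array([0.32,0.15,0.67,3.88,-0.43,-0.06,0.31,0.13,0.84,3.86,-0.67,0.32,0.27,0.29,0.48,4.58,0.29,0.45,-1.75])
Q=c2(v,np.array(kin.D[4][0]),True)[7];print(Q[9][0].round(3), fkj(Q[9][0])[0].round(4));print([round(clr(q[0]),3) for q in Q])"
```

```text
4.875 q [ 0.278 -0.317 -0.381  1.276  0.015  1.717  1.234] p [0.3826 0.0396 0.7183] eff [  1.8  -4.6   2.7 -24.7   0.5  -1.7  -0.8] f [-0.8  0.1  1. ]
[[-0.87, 0.224, 0.439], [0.209, 0.974, -0.082], [-0.446, 0.02, -0.895]]
[ 0.278 -0.315 -0.381  1.275  0.013  1.717  1.232] [0.3832 0.0402 0.7181]
[np.float64(0.095), np.float64(0.092), np.float64(0.073), np.float64(0.056), np.float64(0.043), np.float64(0.035), np.float64(0.034), np.float64(0.038), np.float64(0.049), np.float64(0.047), np.float64(0.045), np.float64(0.05), np.float64(0.057), np.float64(0.066), np.float64(0.078), np.float64(0.093), np.float64(0.111), np.float64(0.135), np.float64(0.143), np.float64(0.143), np.float64(0.143), np.float64(0.143), np.float64(0.127), np.float64(0.115), np.float64(0.094), np.float64(0.08), np.float64(0.081), np.float64(0.067), np.float64(0.051), np.float64(0.042), np.float64(0.033), np.float64(0.032), np.float64(0.034), np.float64(0.027)]
```

Call:
{"name": "play_rows", "arguments": {
  "commands": [
    {"dx": 0.042,"dy": 0.038,"dz": 0.003,"rx": -0.006,"ry": 0.004,"rz": -0.205,"hand": 0},
    {"dx": 0.034,"dy": 0.044,"dz": 0.003,"rx": -0.006,"ry": 0.004,"rz": -0.205,"hand": 0},
    {"dx": 0.028,"dy": 0.05,"dz": 0.003,"rx": -0.007,"ry": 0.004,"rz": -0.205,"hand": 0},
    {"dx": 0.019,"dy": 0.053,"dz": 0.004,"rx": -0.006,"ry": 0.004,"rz": -0.205,"hand": 0},
    {"dx": 0.01,"dy": 0.055,"dz": 0.004,"rx": -0.006,"ry": 0.004,"rz": -0.205,"hand": 0},
    {"dx": 0.001,"dy": 0.056,"dz": 0.004,"rx": -0.006,"ry": 0.004,"rz": -0.205,"hand": 0},
    {"dx": -0.016,"dy": -0.039,"dz": -0.098,"rx": -0.034,"ry": -0.135,"rz": 0.034,"hand": 0},
    {"dx": -0.027,"dy": -0.037,"dz": -0.097,"rx": -0.035,"ry": -0.135,"rz": 0.034,"hand": 0},
    {"dx": -0.038,"dy": -0.033,"dz": -0.095,"rx": -0.035,"ry": -0.135,"rz": 0.034,"hand": 0},
    {"dx": -0.049,"dy": -0.029,"dz": -0.09,"rx": -0.035,"ry": -0.135,"rz": 0.034,"hand": 0}
  ]
}}

```text
clock: 6.12
eef_pos: [0.3095, 0.1286, 0.8422]
eef_rot: [-0.838, 2.245, 0.081]
ft_force: [0.1, 0.6, -0.2]
width: -0.0
```

Call:
{"name": "play_rows", "arguments": {
  "commands": [
    {"dx": 0.052,"dy": 0.067,"dz": 0.089,"rx": -0.141,"ry": 0.054,"rz": -0.075,"hand": 0},
    {"dx": 0.045,"dy": 0.059,"dz": 0.099,"rx": -0.141,"ry": 0.054,"rz": -0.074,"hand": 0},
    {"dx": 0.037,"dy": 0.051,"dz": 0.107,"rx": -0.141,"ry": 0.054,"rz": -0.075,"hand": 0},
    {"dx": 0.029,"dy": 0.04,"dz": 0.113,"rx": -0.141,"ry": 0.055,"rz": -0.074,"hand": 0},
    {"dx": 0.023,"dy": 0.029,"dz": 0.119,"rx": -0.141,"ry": 0.054,"rz": -0.075,"hand": 0},
    {"dx": 0.016,"dy": 0.017,"dz": 0.121,"rx": -0.141,"ry": 0.054,"rz": -0.074,"hand": 0},
    {"dx": 0.011,"dy": 0.004,"dz": 0.123,"rx": -0.141,"ry": 0.055,"rz": -0.075,"hand": 0},
    {"dx": 0.005,"dy": -0.01,"dz": 0.124,"rx": -0.141,"ry": 0.054,"rz": -0.074,"hand": 0},
    {"dx": 0.009,"dy": -0.115,"dz": -0.034,"rx": 0.076,"ry": 0.085,"rz": 0.01,"hand": 0},
    {"dx": 0.01,"dy": -0.118,"dz": -0.027,"rx": 0.076,"ry": 0.084,"rz": 0.009,"hand": 0}
  ]
}}

```text
clock: 7.38
eef_pos: [0.3653, 0.265, 0.4691]
eef_rot: [-1.982, 2.309, 0.538]
ft_force: [-0.3, 1.4, 1.0]
width: -0.0001
```

```bash
python3 log.py; sed -i 's/v+=list(rng.uniform(\[.3,-.2,.15\],\[.7,.6,.85\]))+\[rng.uniform(-3.1,3.1)\]/v+=list(rng.uniform([.2,0,.2],[.65,.55,.9]))+[rng.uniform(-2,2)+seedx]/; s/return np.array(v+\[rng.uniform(-3.1,3.1)\]/return np.array(v+[rng.uniform(-2,2)+seedx]/; s/init(rng,tg,nv,None)/init(rng,tg,nv,Ro.from_matrix(fkj(q0)[1]*[1,-1,-1]).as_euler("ZYX")[0])/' opt.py
OMP_NUM_THREADS=1 python3 opt.py green 3 110
```

```text
7.375 q [-0.388 -0.036 -0.073  1.592 -0.355  1.621  2.517] p [0.3653 0.265  0.4691] eff [ -0.3 -26.4  -0.  -24.5  -2.    0.2   0. ] f [-0.3  1.4  1. ]
[[-0.176, -0.967, -0.185], [-0.949, 0.117, 0.293], [-0.261, 0.228, -0.938]]
J 3.900 clr 0.034 lim 0.079 err 0.0071 step 0.17 n 38 [0.31, 0.46, 0.66, -1.55, 0.28, 0.35, 0.46, 0.5, 0.52, -1.4, -0.23, -0.16, 0.5, 0.31, 0.17, -1.97, -0.04, -0.56, -4.8, -0.02, -0.45] qend [-0.79  0.7   0.6   1.78  0.09  0.87 -0.44]
J 4.302 clr 0.027 lim 0.386 err 0.0043 step 0.13 n 41 [0.38, 0.62, 0.2, -1.45, 0.07, 0.23, 0.34, 0.47, 0.12, -0.63, -0.42, -0.17, 0.5, 0.21, 0.17, -1.91, -0.2, -0.39, -4.36, -0.17, -0.34] qend [-0.78  0.6   0.58  1.91  0.1   0.65 -0.02]
J 4.952 clr 0.034 lim 0.040 err 0.0048 step 0.21 n 51 [0.4, 0.45, 0.48, -3.36, 0.15, 0.16, 0.35, 0.16, 0.64, -3.28, -0.67, -0.1, 0.62, 0.41, 0.37, -1.16, -0.19, -0.23, -4.11, 0.02, -0.32] qend [-0.73  0.69  0.62  1.77 -0.09  0.88  0.45]
```

```bash
cat > go.py <<'E'
from emit import *
import sys
def go(name,nv,hov=.06):
    from bench import env
    v=np.array(json.load(open(f"plan_{name}.json")));s=env.read_state();q=np.array(s["q"]);tg=np.array(TG[name])
    W=wps(v,tg,nv,hov)
    Q,ok=run(q,W[:-1]);print("clr",[round(float(clr(a[0])),3) for a in Q]);print("lim",min(lim(a[0]) for a in Q))
    print("minz",[round(float(body(a[0])[0][:,2].min()),3) for a in Q]);print(Q[-1][0].round(3))
    emit(W[:-1],"",q)
if __name__=="__main__": go(sys.argv[1],int(sys.argv[2]),float(sys.argv[3]) if len(sys.argv)>3 else .06)
E
python3 go.py green 3 .07; date +%T
```

```text
clr [0.079, 0.078, 0.071, 0.064, 0.053, 0.042, 0.036, 0.034, 0.037, 0.043, 0.051, 0.048, 0.047, 0.046, 0.045, 0.044, 0.044, 0.044, 0.046, 0.046, 0.046, 0.045, 0.045, 0.044, 0.044, 0.044, 0.044, 0.044, 0.044, 0.044, 0.044, 0.045, 0.046, 0.047, 0.048, 0.049]
lim 0.0788328963769509
minz [0.256, 0.256, 0.256, 0.256, 0.256, 0.256, 0.256, 0.256, 0.256, 0.256, 0.256, 0.256, 0.256, 0.256, 0.256, 0.256, 0.256, 0.227, 0.183, 0.18, 0.177, 0.174, 0.171, 0.168, 0.165, 0.162, 0.158, 0.155, 0.152, 0.149, 0.146, 0.143, 0.14, 0.137, 0.134, 0.13]
[-0.817  0.594  0.631  1.741  0.129  1.002 -0.417]
[{"dx": -0.094, "dy": 0.051, "dz": -0.047, "rx": -0.019, "ry": -0.01, "rz": -0.034, "hand": 0}, {"dx": -0.095, "dy": 0.049, "dz": -0.045, "rx": -0.019, "ry": -0.01, "rz": -0.035, "hand": 0}, {"dx": -0.097, "dy": 0.047, "dz": -0.043, "rx": -0.019, "ry": -0.01, "rz": -0.034, "hand": 0}, {"dx": -0.099, "dy": 0.045, "dz": -0.043, "rx": -0.019, "ry": -0.01, "rz": -0.034, "hand": 0}, {"dx": -0.1, "dy": 0.043, "dz": -0.04, "rx": -0.019, "ry": -0.01, "rz": -0.035, "hand": 0}, {"dx": -0.102, "dy": 0.04, "dz": -0.04, "
[... 2147 characters left out ...]
 "ry": 0.005, "rz": 0.211, "hand": 0}, {"dx": -0.03, "dy": -0.02, "dz": 0.027, "rx": -0.011, "ry": 0.004, "rz": 0.212, "hand": 0}]
[{"dx": -0.033, "dy": -0.015, "dz": 0.026, "rx": -0.011, "ry": 0.005, "rz": 0.212, "hand": 0}, {"dx": -0.036, "dy": -0.009, "dz": 0.026, "rx": -0.011, "ry": 0.005, "rz": 0.211, "hand": 0}, {"dx": -0.036, "dy": -0.004, "dz": 0.025, "rx": -0.011, "ry": 0.004, "rz": 0.212, "hand": 0}, {"dx": -0.037, "dy": 0.002, "dz": 0.026, "rx": -0.011, "ry": 0.005, "rz": 0.211, "hand": 0}, {"dx": -0.036, "dy": 0.008, "dz": 0.025, "rx": -0.01, "ry": 0.005, "rz": 0.212, "hand": 0}, {"dx": -0.034, "dy": 0.014, "dz": 0.025, "rx": -0.011, "ry": 0.005, "rz": 0.212, "hand": 0}]
18:05:05
```

Call:
{"name": "play_rows", "arguments": {
  "commands": [
    {"dx": -0.094,"dy": 0.051,"dz": -0.047,"rx": -0.019,"ry": -0.01,"rz": -0.034,"hand": 0},
    {"dx": -0.095,"dy": 0.049,"dz": -0.045,"rx": -0.019,"ry": -0.01,"rz": -0.035,"hand": 0},
    {"dx": -0.097,"dy": 0.047,"dz": -0.043,"rx": -0.019,"ry": -0.01,"rz": -0.034,"hand": 0},
    {"dx": -0.099,"dy": 0.045,"dz": -0.043,"rx": -0.019,"ry": -0.01,"rz": -0.034,"hand": 0},
    {"dx": -0.1,"dy": 0.043,"dz": -0.04,"rx": -0.019,"ry": -0.01,"rz": -0.035,"hand": 0},
    {"dx": -0.102,"dy": 0.04,"dz": -0.04,"rx": -0.019,"ry": -0.01,"rz": -0.034,"hand": 0},
    {"dx": 0.002,"dy": -0.095,"dz": 0.051,"rx": 0.115,"ry": 0.142,"rz": -0.042,"hand": 0},
    {"dx": -0.001,"dy": -0.09,"dz": 0.06,"rx": 0.116,"ry": 0.142,"rz": -0.041,"hand": 0},
    {"dx": -0.005,"dy": -0.084,"dz": 0.067,"rx": 0.116,"ry": 0.142,"rz": -0.042,"hand": 0},
    {"dx": -0.01,"dy": -0.079,"dz": 0.074,"rx": 0.116,"ry": 0.142,"rz": -0.041,"hand": 0}
  ]
}}

```text
clock: 8.62
eef_pos: [0.4332, 0.4949, 0.5473]
eef_rot: [-2.339, 2.034, -0.212]
ft_force: [-0.8, 0.3, -0.1]
width: -0.0001
```

Call:
{"name": "play_rows", "arguments": {
  "commands": [
    {"dx": -0.016,"dy": -0.071,"dz": 0.079,"rx": 0.116,"ry": 0.142,"rz": -0.042,"hand": 0},
    {"dx": 0.038,"dy": 0.021,"dz": 0.116,"rx": -0.022,"ry": 0.067,"rz": 0.079,"hand": 0},
    {"dx": 0.033,"dy": 0.018,"dz": 0.118,"rx": -0.021,"ry": 0.067,"rz": 0.079,"hand": 0},
    {"dx": 0.027,"dy": 0.013,"dz": 0.12,"rx": -0.021,"ry": 0.068,"rz": 0.078,"hand": 0},
    {"dx": 0.022,"dy": 0.01,"dz": 0.122,"rx": -0.021,"ry": 0.067,"rz": 0.079,"hand": 0},
    {"dx": 0.017,"dy": 0.007,"dz": 0.122,"rx": -0.022,"ry": 0.067,"rz": 0.079,"hand": 0},
    {"dx": 0.01,"dy": 0.004,"dz": 0.124,"rx": -0.021,"ry": 0.068,"rz": 0.079,"hand": 0},
    {"dx": 0.003,"dy": 0.001,"dz": 0.124,"rx": -0.021,"ry": 0.067,"rz": 0.079,"hand": 0},
    {"dx": -0.003,"dy": 0,"dz": 0.124,"rx": -0.021,"ry": 0.067,"rz": 0.078,"hand": 0},
    {"dx": 0.022,"dy": -0.026,"dz": 0.029,"rx": -0.011,"ry": 0.005,"rz": 0.212,"hand": 0}
  ]
}}

```text
clock: 9.88
eef_pos: [0.5028, 0.2962, 0.1642]
eef_rot: [1.347, -2.456, 0.732]
ft_force: [-0.0, 0.0, 0.4]
width: -0.0002
```

Call:
{"name": "play_rows", "arguments": {
  "commands": [
    {"dx": 0.017,"dy": -0.03,"dz": 0.029,"rx": -0.011,"ry": 0.005,"rz": 0.212,"hand": 0},
    {"dx": 0.011,"dy": -0.032,"dz": 0.028,"rx": -0.011,"ry": 0.005,"rz": 0.211,"hand": 0},
    {"dx": 0.007,"dy": -0.034,"dz": 0.029,"rx": -0.011,"ry": 0.004,"rz": 0.212,"hand": 0},
    {"dx": 0,"dy": -0.034,"dz": 0.028,"rx": -0.011,"ry": 0.005,"rz": 0.211,"hand": 0},
    {"dx": -0.006,"dy": -0.035,"dz": 0.028,"rx": -0.011,"ry": 0.005,"rz": 0.212,"hand": 0},
    {"dx": -0.011,"dy": -0.033,"dz": 0.028,"rx": -0.011,"ry": 0.005,"rz": 0.212,"hand": 0},
    {"dx": -0.017,"dy": -0.031,"dz": 0.027,"rx": -0.011,"ry": 0.004,"rz": 0.211,"hand": 0},
    {"dx": -0.022,"dy": -0.029,"dz": 0.027,"rx": -0.011,"ry": 0.005,"rz": 0.212,"hand": 0},
    {"dx": -0.026,"dy": -0.024,"dz": 0.026,"rx": -0.011,"ry": 0.005,"rz": 0.211,"hand": 0},
    {"dx": -0.03,"dy": -0.02,"dz": 0.027,"rx": -0.011,"ry": 0.004,"rz": 0.212,"hand": 0}
  ]
}}

```text
clock: 11.12
eef_pos: [0.5708, 0.1351, 0.1363]
eef_rot: [0.963, 2.749, -0.694]
ft_force: [-0.0, 0.2, -1.1]
width: 0.0003
```

Call:
{"name": "play_rows", "arguments": {
  "commands": [
    {"dx": -0.033,"dy": -0.015,"dz": 0.026,"rx": -0.011,"ry": 0.005,"rz": 0.212,"hand": 0},
    {"dx": -0.036,"dy": -0.009,"dz": 0.026,"rx": -0.011,"ry": 0.005,"rz": 0.211,"hand": 0},
    {"dx": -0.036,"dy": -0.004,"dz": 0.025,"rx": -0.011,"ry": 0.004,"rz": 0.212,"hand": 0},
    {"dx": -0.037,"dy": 0.002,"dz": 0.026,"rx": -0.011,"ry": 0.005,"rz": 0.211,"hand": 0},
    {"dx": -0.036,"dy": 0.008,"dz": 0.025,"rx": -0.01,"ry": 0.005,"rz": 0.212,"hand": 0},
    {"dx": -0.034,"dy": 0.014,"dz": 0.025,"rx": -0.011,"ry": 0.005,"rz": 0.212,"hand": 0}
  ]
}}

```text
clock: 11.88
eef_pos: [0.6107, 0.0373, 0.1174]
eef_rot: [2.043, 1.863, -0.402]
ft_force: [0.5, -0.4, 0.3]
width: 0.0001
```

```bash
python3 log.py; python3 - <<'E'
from h import *
out=[]
for c in("wrist","side"):
    i=env.camera_info(c);im,d=env.read_camera(c);P=pmap(i,d);cv2.imwrite(f"pics/g_{c}.png",im[...,::-1]);out.append(im[...,::-1])
    hsv=cv2.cvtColor(im,cv2.COLOR_RGB2HSV)
    for n,(a,b) in dict(green=(55,80),yellow=(20,32)).items():
        m=(hsv[...,0]>a)&(hsv[...,0]<b)&(hsv[...,1]>110)&(hsv[...,2]>40)&(P[...,2]>.03)&(P[...,2]<.06)
        if m.sum()>30:
            q=P[m];q=q[abs(q[:,2]-np.percentile(q[:,2],80))<.004];lo,hi=np.percentile(q,1,0),np.percentile(q,99,0);print(c,n,len(q),((lo+hi)/2).round(4),(hi-lo).round(4))
cv2.imwrite("pics/g.png",cv2.resize(cv2.hconcat(out),(800,300)))
E
```

```text
11.875 q [-0.817  0.591  0.629  1.741  0.127  1.002 -0.422] p [0.6107 0.0373 0.1174] eff [  0.1 -45.7   9.9 -20.    1.6   0.7   0.8] f [ 0.5 -0.4  0.3]
[[0.097, 0.995, 0.023], [0.897, -0.077, -0.435], [-0.431, 0.063, -0.9]]
wrist green 1365 [0.6127 0.0358 0.0484] [0.0338 0.033  0.0026]
side green 153 [0.6107 0.0369 0.0461] [0.033  0.0356 0.0066]
side yellow 245 [0.4548 0.2516 0.0466] [0.0364 0.037  0.0059]
```

View pics/g.png

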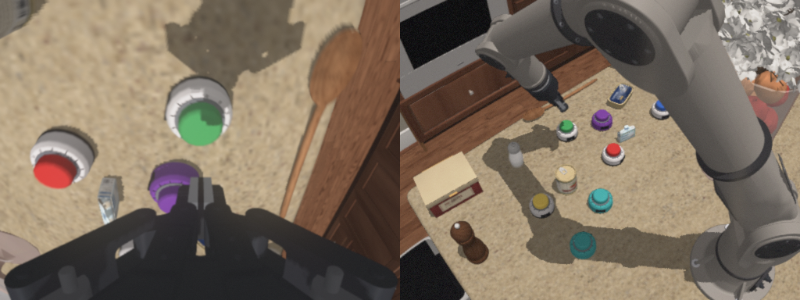

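Call:
{"name": "play_rows", "arguments": {
  "commands": [
    {"dx": 0.016,"dy": -0.004,"dz": 0.068,"rx": 0,"ry": 0,"rz": 0,"hand": 0},
    {"dx": 0.03,"dy": -0.004,"dz": 0.062,"rx": 0,"ry": 0,"rz": 0,"hand": 0},
    {"dx": 0.002,"dy": 0,"dz": 0.0045,"rx": 0,"ry": 0,"rz": 0,"hand": 0},
    {"dx": 0.002,"dy": 0,"dz": 0.0045,"rx": 0,"ry": 0,"rz": 0,"hand": 0},
    {"dx": 0.002,"dy": 0,"dz": 0.0045,"rx": 0,"ry": 0,"rz": 0,"hand": 0},
    {"dx": 0,"dy": 0,"dz": 0,"rx": 0,"ry": 0,"rz": 0,"hand": 0}
  ]
}}

```text
clock: 12.72
eef_pos: [0.6107, 0.0316, 0.0574]
eef_rot: [2.038, 1.869, -0.403]
ft_force: [-0.1, -0.6, -0.3]
width: 0.0002
```

Call:
{"name": "play_rows", "arguments": {
  "commands": [
    {"dx": 0.002,"dy": 0,"dz": 0.0045,"rx": 0,"ry": 0,"rz": 0,"hand": 0},
    {"dx": 0.002,"dy": 0,"dz": 0.0045,"rx": 0,"ry": 0,"rz": 0,"hand": 0},
    {"dx": 0,"dy": 0,"dz": 0,"rx": 0,"ry": 0,"rz": 0,"hand": 0}
  ]
}}

```text
clock: 13.1
eef_pos: [0.6103, 0.0312, 0.0526]
eef_rot: [2.038, 1.869, -0.405]
ft_force: [0.3, -0.2, -0.0]
width: 0.0001
```

Call:
{"name": "play_rows", "arguments": {
  "commands": [
    {"dx": 0.002,"dy": 0,"dz": 0.0045,"rx": 0,"ry": 0,"rz": 0,"hand": 0},
    {"dx": 0.002,"dy": 0,"dz": 0.0045,"rx": 0,"ry": 0,"rz": 0,"hand": 0},
    {"dx": 0,"dy": 0,"dz": 0,"rx": 0,"ry": 0,"rz": 0,"hand": 0}
  ]
}}

```text
clock: 13.48
eef_pos: [0.6108, 0.0312, 0.049]
eef_rot: [2.038, 1.869, -0.405]
ft_force: [-1.7, -0.5, 2.0]
width: 0.0001
```

Contact is starting at about z = 0.05; I'll continue in small steps.

Call:
{"name": "play_rows", "arguments": {
  "commands": [
    {"dx": 0.002,"dy": 0,"dz": 0.0045,"rx": 0,"ry": 0,"rz": 0,"hand": 0},
    {"dx": 0.002,"dy": 0,"dz": 0.0045,"rx": 0,"ry": 0,"rz": 0,"hand": 0},
    {"dx": 0,"dy": 0,"dz": 0,"rx": 0,"ry": 0,"rz": 0,"hand": 0}
  ]
}}

```text
clock: 13.85
eef_pos: [0.6108, 0.0311, 0.0448]
eef_rot: [2.038, 1.869, -0.405]
ft_force: [-1.2, 0.0, 3.4]
width: -0.0003
```

Call:
{"name": "play_rows", "arguments": {
  "commands": [
    {"dx": 0.002,"dy": 0,"dz": 0.0045,"rx": 0,"ry": 0,"rz": 0,"hand": 0},
    {"dx": 0.002,"dy": 0,"dz": 0.0045,"rx": 0,"ry": 0,"rz": 0,"hand": 0},
    {"dx": 0,"dy": 0,"dz": 0,"rx": 0,"ry": 0,"rz": 0,"hand": 0}
  ]
}}

```text
clock: 14.22
eef_pos: [0.6108, 0.0311, 0.0408]
eef_rot: [2.038, 1.869, -0.405]
ft_force: [-1.8, 0.1, 4.1]
width: -0.0
```

Call:
{"name": "play_rows", "arguments": {
  "commands": [
    {"dx": 0.002,"dy": 0,"dz": 0.0045,"rx": 0,"ry": 0,"rz": 0,"hand": 0},
    {"dx": 0,"dy": 0,"dz": 0,"rx": 0,"ry": 0,"rz": 0,"hand": 0},
    {"dx": -0.03,"dy": 0.005,"dz": -0.062,"rx": 0,"ry": 0,"rz": 0,"hand": 0},
    {"dx": -0.03,"dy": 0.005,"dz": -0.062,"rx": 0,"ry": 0,"rz": 0,"hand": 0},
    {"dx": -0.02,"dy": 0.003,"dz": -0.04,"rx": 0,"ry": 0,"rz": 0,"hand": 0},
    {"dx": 0,"dy": 0,"dz": 0,"rx": 0,"ry": 0,"rz": 0,"hand": 0}
  ]
}}

```text
clock: 14.98
eef_pos: [0.6129, 0.0303, 0.113]
eef_rot: [2.038, 1.868, -0.401]
ft_force: [-0.2, 0.2, 0.2]
width: 0.0
```

```bash
python3 log.py; cat > look.py <<'E'
from h import *
import sys
H=dict(green=(55,80),yellow=(20,32),blue=(105,118),red=(0,5))
for c in("wrist","side"):
    i=env.camera_info(c);im,d=env.read_camera(c);P=pmap(i,d);hsv=cv2.cvtColor(im,cv2.COLOR_RGB2HSV);cv2.imwrite(f"pics/{sys.argv[1]}_{c}.png",im[...,::-1])
    for n,(a,b) in H.items():
        m=(hsv[...,0]>=a)&(hsv[...,0]<=b)&(hsv[...,1]>110)&(hsv[...,2]>40)&(P[...,2]>.028)&(P[...,2]<.06)&(P[...,0]>.3)&(P[...,0]<.7)&(P[...,1]>-.3)&(P[...,1]<.3)
        if m.sum()>30:
            q=P[m];q=q[abs(q[:,2]-np.percentile(q[:,2],80))<.004];lo,hi=np.percentile(q,1,0),np.percentile(q,99,0);print(c,n,len(q),((lo+hi)/2).round(4),(hi-lo).round(4),"medz",np.median(q[:,2]).round(4))
E
python3 look.py a; sed -i 's/yellow=(.455,.251,.047)/yellow=(.455,.2515,.047)/' plan.py; OMP_NUM_THREADS=1 python3 opt.py yellow 1 45 "$(tail -1 log.txt | python3 -c 'import json,sys;print(json.loads(sys.stdin.read())["q"])')"; cp plan_yellow.json py1.json;python3 go.py yellow 1 .07;date +%T
```

```text
14.975 q [-0.805  0.597  0.628  1.745  0.126  0.988 -0.41 ] p [0.6129 0.0303 0.113 ] eff [ -0.1 -46.   10.9 -20.1   1.5   0.5   0. ] f [-0.2  0.2  0.2]
[[0.093, 0.995, 0.025], [0.898, -0.073, -0.435], [-0.431, 0.062, -0.9]]
wrist green 1393 [0.6115 0.0369 0.0362] [0.0324 0.0334 0.0034] medz 0.0367
wrist red 1348 [ 0.4513 -0.0072  0.0469] [0.0362 0.0359 0.0047] medz 0.048
side green 136 [0.6117 0.0367 0.0344] [0.0349 0.0343 0.0057] medz 0.0342
side yellow 254 [0.4546 0.2514 0.0466] [0.0363 0.0368 0.0062] medz 0.0461
side blue 40 [ 0.4785 -0.2402  0.0457] [0.0279 0.0163 0.006 ] medz 0.0457
side red 194 [ 0.4494 -0.0064  0.0455] [0.0367 0.0388 0.0054] medz 0.0454
J 0.590 clr 0.039 lim 0.512 err 0.0024 step 0.17 n 11 [0.5, 0.24, 0.11, 0.2, 0.01, -0.4, 0.23, 0.05, -0.3] qend [-1.31  0.7   0.82  1.89 -0.32  0.98 -1.7 ]
J 0.656 clr 0.039 lim 0.446 err 0.0021 step 0.16 n 13 [0.5, 0.16, 0.16, 0.2, 0.05, -0.43, 0.47, -0.05, -0.29] qend [-1.34  0.64  0.79  1.95 -0.23  0.87 -1.57]
J 0.674 clr 0.039 lim 0.452 err 0.0019 step 0.18 n 12 [0.45, 0.14, 0.14, 0.29, 0.06, -0.44, 0.52, 0.03, -0.3] qend [
[... 393 characters left out ...]
0.01, "ry": 0.003, "rz": 0.203, "hand": 0}, {"dx": 0.039, "dy": -0.056, "dz": -0.028, "rx": 0.009, "ry": 0.003, "rz": 0.203, "hand": 0}, {"dx": 0.03, "dy": -0.061, "dz": -0.028, "rx": 0.01, "ry": 0.003, "rz": 0.202, "hand": 0}, {"dx": 0.02, "dy": -0.066, "dz": -0.027, "rx": 0.01, "ry": 0.002, "rz": 0.203, "hand": 0}, {"dx": 0.01, "dy": -0.069, "dz": -0.026, "rx": 0.01, "ry": 0.003, "rz": 0.203, "hand": 0}, {"dx": -0.002, "dy": -0.069, "dz": -0.026, "rx": 0.01, "ry": 0.003, "rz": 0.203, "hand": 0}, {"dx": -0.012, "dy": -0.068, "dz": -0.025, "rx": 0.009, "ry": 0.003, "rz": 0.203, "hand": 0}, {"dx": -0.098, "dy": -0.048, "dz": -0.025, "rx": 0.141, "ry": -0.022, "rz": -0.04, "hand": 0}]
18:08:16
```

Call:
{"name": "play_rows", "arguments": {
  "commands": [
    {"dx": 0.055,"dy": -0.04,"dz": -0.029,"rx": 0.01,"ry": 0.003,"rz": 0.203,"hand": 0},
    {"dx": 0.048,"dy": -0.049,"dz": -0.029,"rx": 0.01,"ry": 0.003,"rz": 0.203,"hand": 0},
    {"dx": 0.039,"dy": -0.056,"dz": -0.028,"rx": 0.009,"ry": 0.003,"rz": 0.203,"hand": 0},
    {"dx": 0.03,"dy": -0.061,"dz": -0.028,"rx": 0.01,"ry": 0.003,"rz": 0.202,"hand": 0},
    {"dx": 0.02,"dy": -0.066,"dz": -0.027,"rx": 0.01,"ry": 0.002,"rz": 0.203,"hand": 0},
    {"dx": 0.01,"dy": -0.069,"dz": -0.026,"rx": 0.01,"ry": 0.003,"rz": 0.203,"hand": 0},
    {"dx": -0.002,"dy": -0.069,"dz": -0.026,"rx": 0.01,"ry": 0.003,"rz": 0.203,"hand": 0},
    {"dx": -0.012,"dy": -0.068,"dz": -0.025,"rx": 0.009,"ry": 0.003,"rz": 0.203,"hand": 0},
    {"dx": -0.098,"dy": -0.048,"dz": -0.025,"rx": 0.141,"ry": -0.022,"rz": -0.04,"hand": 0},
    {"dx": 0,"dy": 0,"dz": 0,"rx": 0,"ry": 0,"rz": 0,"hand": 0}
  ]
}}

```text
clock: 16.32
eef_pos: [0.4536, 0.2511, 0.1169]
eef_rot: [2.832, 0.322, -0.124]
ft_force: [1.5, 0.6, 0.3]
width: -0.0004
```

```bash
python3 log.py; python3 look.py b
```

```text
16.325 q [-1.368  0.59   0.9    1.841 -0.245  1.124 -1.728] p [0.4536 0.2511 0.1169] eff [ -1.2 -39.1  11.6 -18.2   0.7   0.9   0. ] f [1.5 0.6 0.3]
[[0.971, 0.232, -0.053], [0.207, -0.934, -0.292], [-0.117, 0.273, -0.955]]
wrist green 1042 [0.6119 0.0371 0.036 ] [0.0359 0.0351 0.0043] medz 0.0367
wrist yellow 2096 [0.456  0.2519 0.0472] [0.0358 0.0368 0.0046] medz 0.048
wrist red 697 [ 0.4506 -0.0067  0.0473] [0.0365 0.0357 0.0048] medz 0.0483
side yellow 245 [0.4545 0.2522 0.0464] [0.0368 0.0371 0.0059] medz 0.046
side red 195 [ 0.4487 -0.0069  0.046 ] [0.0359 0.0371 0.0066] medz 0.0455
```

Call:
{"name": "play_rows", "arguments": {
  "commands": [
    {"dx": 0.007,"dy": -0.012,"dz": 0.077,"rx": 0,"ry": 0,"rz": 0,"hand": 0},
    {"dx": 0.009,"dy": -0.021,"dz": 0.074,"rx": 0,"ry": 0,"rz": 0,"hand": 0},
    {"dx": 0.001,"dy": -0.0014,"dz": 0.0048,"rx": 0,"ry": 0,"rz": 0,"hand": 0},
    {"dx": 0.0005,"dy": -0.0014,"dz": 0.0048,"rx": 0,"ry": 0,"rz": 0,"hand": 0},
    {"dx": 0.0005,"dy": -0.0014,"dz": 0.0048,"rx": 0,"ry": 0,"rz": 0,"hand": 0},
    {"dx": 0.0005,"dy": -0.0014,"dz": 0.0048,"rx": 0,"ry": 0,"rz": 0,"hand": 0},
    {"dx": 0,"dy": 0,"dz": 0,"rx": 0,"ry": 0,"rz": 0,"hand": 0}
  ]
}}

```text
clock: 17.3
eef_pos: [0.4567, 0.248, 0.0483]
eef_rot: [2.834, 0.321, -0.118]
ft_force: [0.3, -0.5, 3.5]
width: 0.0003
```

Call:
{"name": "play_rows", "arguments": {
  "commands": [
    {"dx": 0.0005,"dy": -0.0014,"dz": 0.0048,"rx": 0,"ry": 0,"rz": 0,"hand": 0},
    {"dx": 0.0005,"dy": -0.0014,"dz": 0.0048,"rx": 0,"ry": 0,"rz": 0,"hand": 0},
    {"dx": 0,"dy": 0,"dz": 0,"rx": 0,"ry": 0,"rz": 0,"hand": 0}
  ]
}}

```text
clock: 17.68
eef_pos: [0.4566, 0.2479, 0.0437]
eef_rot: [2.833, 0.321, -0.118]
ft_force: [2.9, 0.7, 3.2]
width: -0.0003
```

Call:
{"name": "play_rows", "arguments": {
  "commands": [
    {"dx": 0.0005,"dy": -0.0014,"dz": 0.0048,"rx": 0,"ry": 0,"rz": 0,"hand": 0},
    {"dx": 0.0005,"dy": -0.0014,"dz": 0.0048,"rx": 0,"ry": 0,"rz": 0,"hand": 0},
    {"dx": 0,"dy": 0,"dz": 0,"rx": 0,"ry": 0,"rz": 0,"hand": 0}
  ]
}}

```text
clock: 18.05
eef_pos: [0.4566, 0.2479, 0.0397]
eef_rot: [2.833, 0.321, -0.118]
ft_force: [3.5, 1.8, 5.0]
width: -0.0001
```

Call:
{"name": "play_rows", "arguments": {
  "commands": [
    {"dx": -0.007,"dy": 0.016,"dz": -0.056,"rx": 0,"ry": 0,"rz": 0,"hand": 0},
    {"dx": -0.009,"dy": 0.021,"dz": -0.074,"rx": 0,"ry": 0,"rz": 0,"hand": 0},
    {"dx": -0.009,"dy": 0.021,"dz": -0.074,"rx": 0,"ry": 0,"rz": 0,"hand": 0},
    {"dx": 0,"dy": 0,"dz": 0,"rx": 0,"ry": 0,"rz": 0,"hand": 0}
  ]
}}

```text
clock: 18.55
eef_pos: [0.4553, 0.248, 0.1257]
eef_rot: [2.835, 0.32, -0.12]
ft_force: [-0.4, -0.0, 0.7]
width: 0.0001
```

```bash
python3 log.py; python3 look.py c;  OMP_NUM_THREADS=1 python3 opt.py blue 2 90 "$(tail -1 log.txt | python3 -c 'import json,sys;print(json.loads(sys.stdin.read())["q"])')"; python3 go.py blue 2 .07;date +%T
```

```text
18.55 q [-1.372  0.577  0.912  1.838 -0.237  1.135 -1.726] p [0.4553 0.248  0.1257] eff [ -0.1 -39.1  12.6 -19.4   1.    0.8  -0. ] f [-0.4 -0.   0.7]
[[0.972, 0.23, -0.05], [0.206, -0.935, -0.29], [-0.114, 0.271, -0.956]]
wrist green 1000 [0.6115 0.0373 0.0359] [0.0359 0.034  0.0045] medz 0.0366
wrist yellow 1892 [0.4553 0.2516 0.0377] [0.0368 0.0371 0.0047] medz 0.0385
wrist red 695 [ 0.4502 -0.0067  0.0472] [0.0376 0.0362 0.0048] medz 0.0483
side yellow 240 [0.4541 0.2515 0.0372] [0.0366 0.0369 0.0061] medz 0.0367
side red 194 [ 0.4492 -0.007   0.0456] [0.0359 0.0373 0.0057] medz 0.0456
J 1.696 clr 0.041 lim 0.160 err 0.0025 step 0.08 n 17 [0.54, 0.21, 0.15, 0.11, -0.11, -0.29, 0.58, 0.07, 0.14, -0.38, 0.13, -0.43, -1.85, 0.4, -0.12] qend [-0.47  1.04  1.19  1.77 -0.65  1.26 -2.49]
J 1.722 clr 0.039 lim 0.224 err 0.0025 step 0.10 n 16 [0.48, 0.2, 0.13, 0.03, -0.01, -0.29, 0.51, 0.14, 0.16, -0.13, 0.03, -0.34, -1.67, 0.44, -0.08] qend [-0.42  1.03  1.13  1.72 -0.6   1.3  -2.35]
J 1.825 clr 0.040 lim 0.083 err 0.0023 step 0.09 n 22 [0.58, 0.28, 0.14, 0.32, -0.17, -0.25, 0.5, 0.19, 0
[... 1078 characters left out ...]
-0.015, "ry": -0.06, "rz": 0.194, "hand": 0}, {"dx": 0.03, "dy": 0.074, "dz": 0.046, "rx": -0.015, "ry": -0.059, "rz": 0.194, "hand": 0}, {"dx": 0.043, "dy": 0.068, "dz": 0.044, "rx": -0.015, "ry": -0.06, "rz": 0.194, "hand": 0}]
[{"dx": 0.054, "dy": 0.06, "dz": 0.043, "rx": -0.014, "ry": -0.06, "rz": 0.195, "hand": 0}, {"dx": 0.066, "dy": 0.051, "dz": 0.041, "rx": -0.015, "ry": -0.059, "rz": 0.194, "hand": 0}, {"dx": 0.073, "dy": 0.039, "dz": 0.038, "rx": -0.015, "ry": -0.06, "rz": 0.194, "hand": 0}, {"dx": 0.081, "dy": 0.027, "dz": 0.035, "rx": -0.015, "ry": -0.06, "rz": 0.194, "hand": 0}, {"dx": 0.085, "dy": 0.014, "dz": 0.031, "rx": -0.015, "ry": -0.059, "rz": 0.194, "hand": 0}]
18:11:00
```

Call:
{"name": "play_rows", "arguments": {
  "commands": [
    {"dx": 0.089,"dy": 0.072,"dz": -0.019,"rx": -0.011,"ry": 0.099,"rz": 0.088,"hand": 0},
    {"dx": 0.095,"dy": 0.065,"dz": -0.012,"rx": -0.01,"ry": 0.1,"rz": 0.088,"hand": 0},
    {"dx": 0.018,"dy": 0.09,"dz": 0.034,"rx": -0.055,"ry": -0.068,"rz": 0.141,"hand": 0},
    {"dx": 0.029,"dy": 0.085,"dz": 0.036,"rx": -0.056,"ry": -0.068,"rz": 0.141,"hand": 0},
    {"dx": 0.041,"dy": 0.079,"dz": 0.038,"rx": -0.055,"ry": -0.067,"rz": 0.14,"hand": 0},
    {"dx": 0.051,"dy": 0.073,"dz": 0.039,"rx": -0.055,"ry": -0.068,"rz": 0.141,"hand": 0},
    {"dx": 0.002,"dy": 0.08,"dz": 0.045,"rx": -0.015,"ry": -0.06,"rz": 0.194,"hand": 0},
    {"dx": 0.016,"dy": 0.078,"dz": 0.045,"rx": -0.015,"ry": -0.06,"rz": 0.194,"hand": 0},
    {"dx": 0.03,"dy": 0.074,"dz": 0.046,"rx": -0.015,"ry": -0.059,"rz": 0.194,"hand": 0},
    {"dx": 0.043,"dy": 0.068,"dz": 0.044,"rx": -0.015,"ry": -0.06,"rz": 0.194,"hand": 0}
  ]
}}

```text
clock: 19.9
eef_pos: [0.5351, -0.0728, 0.1278]
eef_rot: [2.337, -1.331, -0.139]
ft_force: [0.8, -0.4, -0.3]
width: 0.0001
```

Call:
{"name": "play_rows", "arguments": {
  "commands": [
    {"dx": 0.054,"dy": 0.06,"dz": 0.043,"rx": -0.014,"ry": -0.06,"rz": 0.195,"hand": 0},
    {"dx": 0.066,"dy": 0.051,"dz": 0.041,"rx": -0.015,"ry": -0.059,"rz": 0.194,"hand": 0},
    {"dx": 0.073,"dy": 0.039,"dz": 0.038,"rx": -0.015,"ry": -0.06,"rz": 0.194,"hand": 0},
    {"dx": 0.081,"dy": 0.027,"dz": 0.035,"rx": -0.015,"ry": -0.06,"rz": 0.194,"hand": 0},
    {"dx": 0.085,"dy": 0.014,"dz": 0.031,"rx": -0.015,"ry": -0.059,"rz": 0.194,"hand": 0},
    {"dx": 0,"dy": 0,"dz": 0,"rx": 0,"ry": 0,"rz": 0,"hand": 0}
  ]
}}

```text
clock: 20.65
eef_pos: [0.4707, -0.2481, 0.1166]
eef_rot: [1.646, -2.197, -0.208]
ft_force: [0.0, 0.6, -0.4]
width: -0.0003
```

```bash
python3 log.py; python3 look.py d; python3 -c "
import cv2;a=[cv2.imread(f'pics/d_{c}.png') for c in('wrist','side')];cv2.imwrite('pics/d.png',cv2.resize(cv2.hconcat(a),(800,300)))"
```

```text
20.65 q [-0.497  0.965  1.281  1.727 -0.571  1.373 -2.495] p [ 0.4707 -0.2481  0.1166] eff [  1.2 -44.8  21.8 -13.7   1.6   0.5  -0.1] f [ 0.   0.6 -0.4]
[[-0.237, -0.89, -0.389], [-0.947, 0.3, -0.11], [0.215, 0.342, -0.915]]
wrist blue 2200 [ 0.4768 -0.253   0.047 ] [0.0366 0.0371 0.0045] medz 0.0477
side green 138 [0.6121 0.0362 0.0338] [0.0336 0.0342 0.0055] medz 0.0337
side yellow 243 [0.4537 0.2517 0.0371] [0.0355 0.0363 0.006 ] medz 0.0366
side red 195 [ 0.4489 -0.0066  0.0453] [0.0368 0.0366 0.0058] medz 0.0453
```

View pics/d.png

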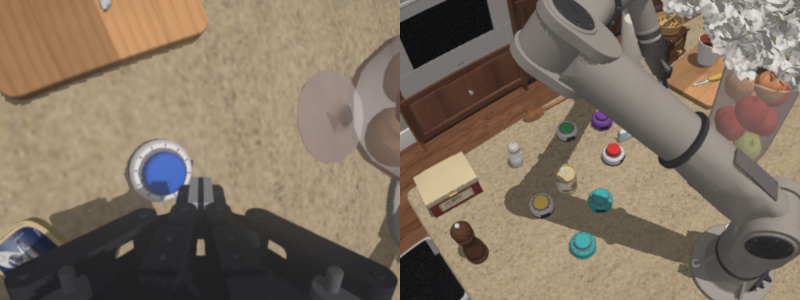

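Call:
{"name": "play_rows", "arguments": {
  "commands": [
    {"dx": -0.007,"dy": -0.031,"dz": 0.071,"rx": 0,"ry": 0,"rz": 0,"hand": 0},
    {"dx": -0.016,"dy": -0.026,"dz": 0.071,"rx": 0,"ry": 0,"rz": 0,"hand": 0},
    {"dx": -0.001,"dy": -0.0017,"dz": 0.0046,"rx": 0,"ry": 0,"rz": 0,"hand": 0},
    {"dx": -0.001,"dy": -0.0017,"dz": 0.0046,"rx": 0,"ry": 0,"rz": 0,"hand": 0},
    {"dx": -0.001,"dy": -0.0017,"dz": 0.0046,"rx": 0,"ry": 0,"rz": 0,"hand": 0},
    {"dx": -0.001,"dy": -0.0017,"dz": 0.0046,"rx": 0,"ry": 0,"rz": 0,"hand": 0},
    {"dx": 0,"dy": 0,"dz": 0,"rx": 0,"ry": 0,"rz": 0,"hand": 0}
  ]
}}

```text
clock: 21.62
eef_pos: [0.4758, -0.2493, 0.0487]
eef_rot: [1.659, -2.193, -0.203]
ft_force: [0.6, 1.0, 3.2]
width: 0.0002
```

Call:
{"name": "play_rows", "arguments": {
  "commands": [
    {"dx": -0.001,"dy": -0.0017,"dz": 0.0046,"rx": 0,"ry": 0,"rz": 0,"hand": 0},
    {"dx": -0.001,"dy": -0.0017,"dz": 0.0046,"rx": 0,"ry": 0,"rz": 0,"hand": 0},
    {"dx": 0,"dy": 0,"dz": 0,"rx": 0,"ry": 0,"rz": 0,"hand": 0}
  ]
}}

```text
clock: 22.0
eef_pos: [0.4757, -0.2493, 0.044]
eef_rot: [1.659, -2.192, -0.203]
ft_force: [2.0, 0.5, 3.4]
width: -0.0
```

Call:
{"name": "play_rows", "arguments": {
  "commands": [
    {"dx": -0.001,"dy": -0.0017,"dz": 0.0046,"rx": 0,"ry": 0,"rz": 0,"hand": 0},
    {"dx": -0.001,"dy": -0.0017,"dz": 0.0046,"rx": 0,"ry": 0,"rz": 0,"hand": 0},
    {"dx": 0,"dy": 0,"dz": 0,"rx": 0,"ry": 0,"rz": 0,"hand": 0}
  ]
}}

```text
clock: 22.38
eef_pos: [0.4757, -0.2493, 0.04]
eef_rot: [1.659, -2.192, -0.203]
ft_force: [1.7, 1.4, 3.7]
width: 0.0001
```

Blue is pressed by about 9 mm; I'll rise and check.

Call:
{"name": "play_rows", "arguments": {
  "commands": [
    {"dx": 0.016,"dy": 0.026,"dz": -0.071,"rx": 0,"ry": 0,"rz": 0,"hand": 0},
    {"dx": 0.016,"dy": 0.026,"dz": -0.071,"rx": 0,"ry": 0,"rz": 0,"hand": 0},
    {"dx": 0.016,"dy": 0.026,"dz": -0.071,"rx": 0,"ry": 0,"rz": 0,"hand": 0},
    {"dx": 0,"dy": 0,"dz": 0,"rx": 0,"ry": 0,"rz": 0,"hand": 0},
    {"dx": 0,"dy": 0,"dz": 0,"rx": 0,"ry": 0,"rz": 0,"hand": 0}
  ]
}}

```text
clock: 23.0
eef_pos: [0.4751, -0.2484, 0.1316]
eef_rot: [1.658, -2.192, -0.206]
ft_force: [-0.7, -0.0, 0.1]
width: -0.0
```

```bash
python3 log.py; python3 look.py e; python3 -c "
from plan import *;import json;q=json.loads(open('log.txt').readlines()[-1])['q'];print('clr',clr(np.array(q)))"
```

```text
23.0 q [-0.499  0.949  1.292  1.708 -0.556  1.395 -2.494] p [ 0.4751 -0.2484  0.1316] eff [  0.1 -45.7  21.9 -14.5   1.6   0.6  -0. ] f [-0.7 -0.   0.1]
[[-0.229, -0.894, -0.386], [-0.95, 0.292, -0.112], [0.212, 0.341, -0.916]]
wrist blue 1779 [ 0.4766 -0.2529  0.0369] [0.0369 0.037  0.0045] medz 0.0375
side green 139 [0.6119 0.0368 0.0345] [0.0336 0.0344 0.0057] medz 0.034
side yellow 245 [0.4536 0.2512 0.0371] [0.0367 0.0367 0.0064] medz 0.0367
side red 190 [ 0.4496 -0.0059  0.0457] [0.0376 0.0385 0.0058] medz 0.0458
clr 0.029183023001864622
```

All three tops are down, red is still up, and the arm is clear of everything.

```bash
python3 -c "
from bench import env;print(env.finish_job())"
```

```text
the job is handed in; nothing more can be done
None
```

I pressed the green, yellow and blue timers down in that order and handed the job in at about 23 s. It gave no verdict.

- **Tops:** the camera depths put the green top at about 36 mm, yellow at about 38 mm and blue at about 37 mm above the worktop. That is 9 to 11 mm down, against the 4 mm needed. Red still measured 46 to 48 mm, so it is still up.
- **Timer positions:** each timer measured within about 2 mm of its earlier position in the same camera.
- **Other objects:** I did not re-measure the tins, packet and shaker. The arm's planned path kept clear of them.
- **Force:** contact forces read at the end of each step stayed at or below about 6.5 N. The last reading, with the arm raised 13 cm above the worktop, was about 0.7 N, which is sensor noise.
- **Route:** a flower vase stood between the robot and the timers. I went over the flowers and fitted the arm's geometry from its own readings. I then planned the joint motion with the elbow kept to the left. The smallest planned clearance was about 2.5 cm.
- **Disagreement:** the first side view put blue about 8 mm from where the wrist camera later saw it. I used the wrist camera's reading.

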